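Put the setting plates away and fit the tongued lid

ROBOT

A 6-joint arm with a two-finger parallel gripper is mounted at the origin on a cart in front of the work surface, level with it; the furniture and walls round the work are solid. World frame = base frame: x ahead of the robot, y to its left, z up, the work surface at z = 0. Lengths are in mm, angles in rad, forces in N, time in s.
With the tool pointing down it reaches from about 300 to 1000 mm from the base axis. Payload 5.1 kg.
Tool frame: the origin (TCP) lies midway between the tips of the shut fingers; the grasp point (between the pads) lies 19 mm behind it; z points along the fingers, y is the line along which they close (so a half turn about z gives the same grasp; the last joint's range is limited). The gripper opens to 95 mm and grips with 3 to 60 N. Pads are 20 mm wide; open, the fingers measure 119 mm over their backs; the gripper's body (75 mm by 180 mm) begins 59 mm behind the grasp point.
Start: joints at [1.077, 0.124, 1.65, -0, 1.367, -0.083], TCP at [259.592, 595.9, 214.656] pointing down, gripper open.
Joint ranges: [-2.61, 2.61], [-1.02, 2.33], [0.03, 2.71], [-1.35, 4.49], [0.32, 2.68], [-2.91, 2.91]. Speed limits (rad/s): [2.57, 2.57, 3.14, 3.14, 3.14, 3.14].

INTERFACE

Orientations are given as a rotation vector (axis times angle).
In Python, from station import read_state, camera, close_job, outline_of, spot_point gives the robot as it stands.
- The arm moves only by the shell command python3 -m pendant 'ROWS' [FORCE]. ROWS is JSON, a list of rows, each a list of 7 numbers: the opening, from 0 (shut) to 1 (fully open), then the shift along the tool's x, y, z in units of 25 mm (1.0 is 25 mm), then the turn, a rotation vector about the tool's x, y, z in rad. In form: [[jaw, x, y, z, wx, wy, wz], ...]. A call has 1 to 10 rows; each row shifts and turns the commanded pose from where the row before left it, along the tool's axes as they then stand; what a row does not reach is not made up. A row lasts 1/12 s, in which the tool goes at most 41.7 mm and 7.16 degrees, less where a joint would pass 70% of its speed; a pose out of reach is approached as far as the arm can. A call is refused whole if a number of a shift passes 1 or a number of a turn 0.125, either way. A call with a gripper value outside its range is refused whole. The fingers move at their own pace and stop on an object; FORCE is the grip in N (left out, the last holds). Time passes only in rows, so rows that do not move let the fingers close. It gives the time, the measured TCP pose, the force, the opening and the grip force at its end, in the units of the state.
- read_state(): the state, without advancing time (a new reading comes with each control period).
- camera(name): name is "scene" or "side" or "wrist"; returns a dict with "pixels" (400x640x3 uint8, blue, green, red), "range_z" (400x640 float32, mm along the optical axis (not along the pixel's ray), 0 where there is no reading), "K" (3x3 intrinsics, pixels), "rvec" (rotation vector, rad) and "tvec" (3), from world to camera coordinates, as OpenCV has them. Camera axes: x right, y down, z forward; pixel columns grow to the right and rows downward; lengths in mm; the calibration is good to about 2 mm. The wrist camera is an equidistant fisheye: a pixel r from the principal point sees the ray r / f radians off the axis. A picture is of the moment at which its call begins.
- close_job(): hands the job in; it is judged then, once.
Trained networks look in a picture, given as the dict that the camera call returned (one of the last four; its "shot" number tells which), for a name from the list of things; names that differ only in an ending like _2 or _b are one class to them, and where a whole thing is asked for, a point or a joint stands for the part that bears it (a point fixed in the world has none). Each returns a list of dicts, best first, with "confidence" (0 to 1); they miss things now and then, are a little off and sometimes report something else, mostly with a low value. They report only what shows in the picture. A call takes as long as a camera call.
- outline_of(name, picture): "pixels" (400x640 bool, what is visible of it).
- spot_point(name, picture): "location" ([x, y, z] in mm, in world coordinates, good to about 4 mm: a listed point, or the origin of a listed thing).
The state is a dict: "clock": time; "qpos": joint angles; "qvel": joint speeds; "effort": joint torques, N m; "ee_pos": TCP position; "orientation": TCP orientation; "force": force on the tool from outside, world axes, zero at the start; "wrist_torque": the same for the moment, N m; "finger_gap": finger opening in mm; "grasp_force": force on a finger pad.
Only numpy, scipy, OpenCV 4.12 (cv2) and the standard library are available. Lean on these libraries where they do the work, as an engineer would, in place of code of your own. Each camera call takes 0.05 s, during which the arm holds its last target. There are 200 camera calls.

TASK

Put away the clean setting plates: take every plate that leans in the draining rack and stand it on edge in a slot of the wooden box, one to a slot and fully down. When all are in, fit the lid: angle its tongue into the groove under the lip at the box's far end, then lower the other end flat inside the stop bar, so that the lid lies shut on the rim. Leave the other things on the bench alone.

Things in the scene. Friction and masses are not known exactly. Their poses are not given: they have to be found in the camera images.
- plate_box: wooden storage box fixed on the bench, 156 x 124 x 90 mm; origin at its underside, in the middle of the four slots; z up, +x to its grooved end. Open top; rim 72 mm high. Inside faces at y = -54, +54, x = -54.5, +52.5 mm; floor 6 mm. Bars 24 mm high leave the slots. On the rim at the -x end stands a stop bar 7 mm high, inside face at x = -64.5 mm. The shut lid lies on the rim with 4 mm play along x
- groove (a point): middle of the groove's mouth, at the level of its floor (= rim, 72 mm above the bench); box axes, the groove is 15 mm deep along +x, 78 mm wide along y and 11 mm high, under a lip 7 mm thick. The lid gets in only with its tongue end tipped down into the groove first and its other end then lowered inside the stop bar
- rack: stepped grey sheet-metal draining rack, fixed, 140 x 124 mm, on the mat; origin at the middle of its underside. Troughs centred at x = -30 (low row) and x = +30 mm (20 mm higher), y = -26 and +26 mm. Plates lean in them, tops 20 degrees towards the rack's -x; a trough covers only the lowest 16 mm of a plate, so lift it out along its own length
- slot_0 (a point): middle of the mouth of one slot in the box, 30 mm above the bench; slot 24 mm deep, 13.5 mm wide along the box's x, 44 mm long along y, takes one plate standing on its 40 mm edge (its centre then 6 mm above this point); box axes
- slot_1 (a point): middle of the mouth of one slot in the box, 30 mm above the bench; slot 24 mm deep, 13.5 mm wide along the box's x, 44 mm long along y, takes one plate standing on its 40 mm edge (its centre then 6 mm above this point); box axes
- slot_2 (a point): middle of the mouth of one slot in the box, 30 mm above the bench; slot 24 mm deep, 13.5 mm wide along the box's x, 44 mm long along y, takes one plate standing on its 40 mm edge (its centre then 6 mm above this point); box axes
- slot_3 (a point): middle of the mouth of one slot in the box, 30 mm above the bench; slot 24 mm deep, 13.5 mm wide along the box's x, 44 mm long along y, takes one plate standing on its 40 mm edge (its centre then 6 mm above this point); box axes
- plate_a_mid (a point): centre of a steel setting plate, 10 x 40 x 60 mm, 0.18 kg; x is its thickness (normal to the flat faces), y its 40 mm width, z its 60 mm height, pointing to the edge that is uppermost at the start; all plates are alike, and either edge may be down in the slot. Absent (None) in some runs
- plate_b_mid (a point): centre of a steel setting plate, 10 x 40 x 60 mm, 0.18 kg; x is its thickness (normal to the flat faces), y its 40 mm width, z its 60 mm height, pointing to the edge that is uppermost at the start; all plates are alike, and either edge may be down in the slot. Absent (None) in some runs
- plate_c_mid (a point): centre of a steel setting plate, 10 x 40 x 60 mm, 0.18 kg; x is its thickness (normal to the flat faces), y its 40 mm width, z its 60 mm height, pointing to the edge that is uppermost at the start; all plates are alike, and either edge may be down in the slot. Absent (None) in some runs
- plate_d_mid (a point): centre of a steel setting plate, 10 x 40 x 60 mm, 0.18 kg; x is its thickness (normal to the flat faces), y its 40 mm width, z its 60 mm height, pointing to the edge that is uppermost at the start; all plates are alike, and either edge may be down in the slot. Absent (None) in some runs
- lid_rib (a point): centre of the wooden grip rib on the lid, to be gripped across its 16 mm thickness (x); 56 mm long (y), 34 mm high, its centre 25 mm over the lid's underside, amid the board. Board 120 (x) x 116 (y) x 8 mm, 0.25 kg; +x to its tongued end, z up. It starts flat on the 4 mm thick bench mat, rib up
- lid_tongue (a point): middle of the tip of the lid's tongue, at the level of the lid's underside: 74 mm from the rib's centre along the lid's +x. The tongue is 14 mm long, 72 mm wide (y) and 5 mm thick, level with the underside. Axes as the lid
- bearing: black turned bush, 22 mm across, 11 mm high, a bystander; origin at its underside
- fitting_b: grey threaded fitting, 30 x 60 x 26 mm, lying, a bystander; origin at its underside
- spacer_black: black stepped cylinder, 22 mm across, 32 mm high, standing, a bystander; origin at its underside
- lid: the lid as a whole; origin at the middle of the underside of its board, axes as lid_rib

How it is judged:
By the outcome, as a careful person would: the job done as asked, in the order asked, and still so for the second after the job is handed in, with the robot touching nothing.
Of plate_a, plate_b, plate_c, plate_d only 3 to 4 are there at a start; the rules pass over those that are not, and their reading is None.
At some moment in a run one of lid may be knocked a few centimetres aside while the robot is not near it.
It also fails if it takes over 192 s, if anything falls off the work surface, if the arm or the gripper's body presses on something with over 40 N, if the wrist force passes 120 N, or if a joint passes its speed limit or range.

## Working session

There is one attempt and no reset: what is moved stays moved. The work goes in short steps, Python scripts to look and compute and a shell command to move; the robot and the scene stay as the last step left them, time stands still between calls to the robot, and variables do not carry over. Pictures are saved under pics/ and viewed, at most 14 in all, crops included, and the job is handed in when it is done.

```bash
mkdir -p pics; ls
cat > h.py <<'E'
import numpy as np, cv2
from scipy.spatial.transform import Rotation as R
from station import read_state, camera, close_job, outline_of, spot_point
def cloud(p):
    K=p["K"];z=p["range_z"];v,u=np.indices(z.shape)
    c=np.stack([(u-K[0,2])/K[0,0]*z,(v-K[1,2])/K[1,1]*z,z],-1)
    Rm=cv2.Rodrigues(np.array(p["rvec"],float))[0]
    return (c-np.array(p["tvec"]).ravel())@Rm
E
python3 - <<'E'
from h import *
s=read_state();print({k:np.round(v,3) for k,v in s.items()})
for n in("scene","side"):
    p=camera(n);cv2.imwrite(f"pics/{n}0.png",p["pixels"])
    for t in ["plate_box","groove","rack","slot_0","slot_1","slot_2","slot_3","plate_a_mid","lid_rib","lid_tongue","bearing","fitting_b","spacer_black"]:
        print(n,t,[(np.round(d["location"]).tolist(),round(float(d["confidence"]),2)) for d in spot_point(t,p)[:5]])
E
```

```text
pics
{'clock': np.float64(0.0), 'qpos': array([ 1.077,  0.124,  1.652,  0.   ,  1.367, -0.083]), 'qvel': array([ 0.002, -0.002, -0.002, -0.002,  0.002,  0.001]), 'effort': array([  0.   , -41.761, -35.993,   0.077,   0.049,  -0.   ]), 'ee_pos': array([259.282, 595.341, 213.389]), 'orientation': array([-6.410e-01, -3.075e+00,  3.000e-03]), 'force': array([-0.279, -0.296,  0.254]), 'wrist_torque': array([-0.038, -0.016,  0.005]), 'grasp_force': np.float64(0.0), 'finger_gap': np.float64(95.403)}
scene plate_box [([568.0, 130.0, -2.0], 0.8)]
scene groove []
scene rack [([398.0, 291.0, 4.0], 0.87)]
scene slot_0 [([551.0, 162.0, 25.0], 0.92), ([535.0, 114.0, 33.0], 0.91), ([592.0, 157.0, 25.0], 0.83), ([586.0, 108.0, 26.0], 0.74), ([763.0, 197.0, 4.0], 0.64)]
scene slot_1 [([551.0, 162.0, 25.0], 0.92), ([535.0, 114.0, 33.0], 0.91), ([592.0, 157.0, 25.0], 0.83), ([586.0, 108.0, 26.0], 0.74), ([763.0, 197.0, 4.0], 0.64)]
scene slot_2 [([551.0, 162.0, 25.0], 0.92), ([535.0, 114.0, 33.0], 0.91), ([592.0, 157.0, 25.0], 0.83), ([586.0, 108.0, 26.0], 0.74), ([763.0, 197.0, 4.0], 0.64)]
scene slot
[... 694 characters left out ...]
]
side slot_1 [([536.0, 118.0, 30.0], 0.83), ([588.0, 107.0, 30.0], 0.77), ([593.0, 160.0, 28.0], 0.63)]
side slot_2 [([536.0, 118.0, 30.0], 0.83), ([588.0, 107.0, 30.0], 0.77), ([593.0, 160.0, 28.0], 0.63)]
side slot_3 [([536.0, 118.0, 30.0], 0.83), ([588.0, 107.0, 30.0], 0.77), ([593.0, 160.0, 28.0], 0.63)]
side plate_a_mid [([391.0, 255.0, 45.0], 0.71)]
side lid_rib [([556.0, 413.0, 29.0], 0.61)]
side lid_tongue [([623.0, 444.0, 2.0], 0.92), ([767.0, 36.0, 5.0], 0.52), ([549.0, 164.0, 30.0], 0.33)]
side bearing [([407.0, 333.0, 66.0], 0.69), ([318.0, 168.0, 6.0], 0.38)]
side fitting_b [([767.0, 198.0, -4.0], 0.7)]
side spacer_black [([622.0, 445.0, 4.0], 0.69), ([764.0, 34.0, 5.0], 0.54)]
```

View pics/scene0.png

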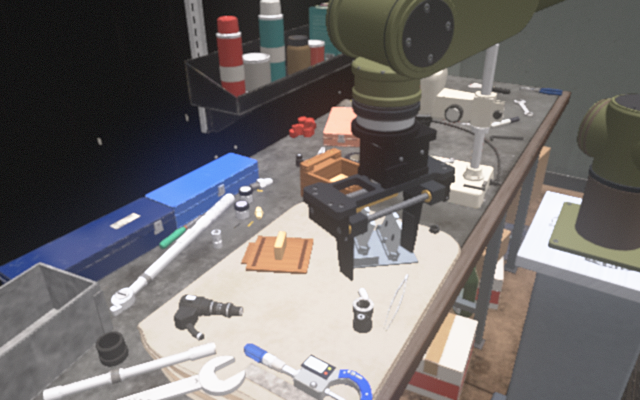

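View pics/side0.png

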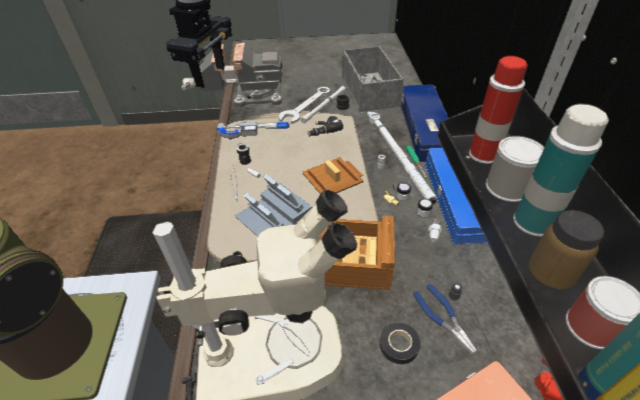

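The scene view shows the lid at about (278,253), with the rack behind the gripper at about (385,240). The side view shows the box at (360,255), the rack at (270,205) and the lid at (333,175). Next I'll move the wrist over the rack for a close look.

```bash
cat >> h.py <<'E'
def go(pos,rot=None,s=None):
    "print shift (units) in tool axes and turn, from measured pose to target"
    s=s or read_state();A=R.from_rotvec(s["orientation"])
    d=A.inv().apply(np.array(pos)-s["ee_pos"])/25
    w=(A.inv()*rot).as_rotvec() if rot is not None else np.zeros(3)
    print("shift",np.round(d,2),"turn",np.round(w,3),"rows>=",int(np.ceil(max(np.linalg.norm(d)/1.66,abs(d).max(),abs(w).max()/.12))))
def tool(zdir,ydir):
    z=np.array(zdir,float);z/=np.linalg.norm(z);y=np.array(ydir,float);y-=z*(y@z);y/=np.linalg.norm(y)
    return R.from_matrix(np.stack([np.cross(y,z),y,z],1))
def report(p):
    for t in ["plate_a_mid","slot_0","rack","plate_box","groove","lid_rib","lid_tongue"]:
        print(t,[(np.round(d["location"]).tolist(),round(float(d["confidence"]),2)) for d in spot_point(t,p)[:5]])
E
python3 - <<'E'
from h import *
s=read_state();print(R.from_rotvec(s["orientation"]).as_matrix().round(2))
p=camera("wrist");print(p["K"],p["rvec"],p["tvec"])
print("cam pos",-cv2.Rodrigues(np.array(p["rvec"]))[0].T@np.array(p["tvec"]).ravel(),"z",cv2.Rodrigues(np.array(p["rvec"]))[0][2])
go([380,330,330])
E
```

```text
[[-0.92  0.4   0.  ]
 [ 0.4   0.92 -0.  ]
 [-0.   -0.   -1.  ]]
[[309.70691629   0.         320.3495495 ]
 [  0.         309.70691629 200.34709785]
 [  0.           0.           1.        ]] [-2.44259894 -1.60025667 -0.2044459 ] [-649.76287918  -28.30021624  390.31242741]
cam pos [194.32432161 624.53515547 384.09684976] z [ 0.23149208 -0.10198352 -0.9674765 ]
shift [-8.66 -7.83 -4.61] turn [0. 0. 0.] rows>= 9
```

```bash
python3 -m pendant '[[1,-0.87,-0.78,-0.46,0,0,0],[1,-0.87,-0.78,-0.46,0,0,0],[1,-0.87,-0.78,-0.46,0,0,0],[1,-0.87,-0.78,-0.46,0,0,0],[1,-0.87,-0.78,-0.46,0,0,0],[1,-0.87,-0.78,-0.46,0,0,0],[1,-0.87,-0.78,-0.46,0,0,0],[1,-0.87,-0.78,-0.46,0,0,0],[1,-0.87,-0.78,-0.46,0,0,0],[1,-0.87,-0.78,-0.46,0,0,0]]' 20; python3 -m pendant '[[1,0,0,0,0,0,0],[1,0,0,0,0,0,0]]'
cat >> h.py <<'E'
def wcloud(p):
    K=p["K"];z=p["range_z"];v,u=np.indices(z.shape)
    x=(u-K[0,2])/K[0,0];y=(v-K[1,2])/K[1,1];r=np.hypot(x,y)+1e-9;t=np.tan(np.minimum(r,1.5))/r
    c=np.stack([x*t*z,y*t*z,z],-1);c[z==0]=np.nan
    Rm=cv2.Rodrigues(np.array(p["rvec"],float))[0]
    return (c-np.array(p["tvec"]).ravel())@Rm
def topdown(p,x0,y0,w,h,name,s=4,fish=True):
    C=(wcloud if fish else cloud)(p);img=np.zeros((int(h*s),int(w*s),3),np.uint8)
    m=np.isfinite(C).all(-1)&(C[...,2]<150);P=C[m];c=p["pixels"][m]
    o=np.argsort(P[:,2]);P=P[o];c=c[o]
    i=((P[:,0]-x0)*s).astype(int);j=((P[:,1]-y0)*s).astype(int);k=(i>=0)&(i<w*s)&(j>=0)&(j<h*s)
    img[j[k],i[k]]=c[k];img=cv2.dilate(img,np.ones((3,3)));cv2.imwrite(name,img);return C
E
python3 - <<'E'
from h import *
p=camera("wrist");cv2.imwrite("pics/w1.png",p["pixels"]);report(p)
np.savez("/tmp/w1.npz",**{k:np.array(p[k]) for k in("pixels","range_z","K","rvec","tvec")})
for d in outline_of("plate_a_mid",p):
    m=d["pixels"];C=wcloud(p)[m];C=C[np.isfinite(C).all(1)]
    print(round(float(d["confidence"]),2),m.sum(),np.argwhere(m).mean(0).round(),np.median(C,0).round(),C.min(0).round(),C.max(0).round())
p=camera("scene");cv2.imwrite("pics/scene1.png",p["pixels"]);report(p)
E
```

```text
clock: 2.28
ee_pos: [381.4, 328.9, 330.4]
orientation: [0.64, 3.075, 0.001]
force: [1.0, 0.6, 0.1]
finger_gap: 95.1
grasp_force: 0.0
clock: 2.45
ee_pos: [381.9, 329.6, 330.9]
orientation: [0.645, 3.073, 0.003]
force: [0.2, 0.6, 0.1]
finger_gap: 95.0
grasp_force: 0.0
plate_a_mid [([394.0, 252.0, 45.0], 0.67)]
slot_0 [([536.0, 117.0, 32.0], 0.92), ([588.0, 109.0, 29.0], 0.73), ([599.0, 156.0, 29.0], 0.73), ([548.0, 166.0, 30.0], 0.58)]
rack [([395.0, 294.0, 6.0], 0.83)]
plate_box [([568.0, 134.0, -3.0], 0.83), ([585.0, 105.0, 28.0], 0.61)]
groove [([319.0, 171.0, 6.0], 0.66)]
lid_rib [([548.0, 413.0, 28.0], 0.8)]
lid_tongue [([622.0, 443.0, 7.0], 0.62)]
0.72 515 [195. 276.] [390. 256.  60.] [369. 231.  16.] [412. 277.  75.]
plate_a_mid [([391.0, 255.0, 46.0], 0.56), ([407.0, 330.0, 69.0], 0.21)]
slot_0 [([593.0, 153.0, 30.0], 0.63), ([548.0, 165.0, 29.0], 0.59), ([537.0, 117.0, 33.0], 0.58), ([618.0, 452.0, 5.0], 0.49)]
rack [([394.0, 292.0, 4.0], 0.87)]
plate_box [([567.0, 131.0, -1.0], 0.68)]
groove [([625.0, 127.0, 73.0], 0.72)]
lid_rib [([554.0, 411.0, 30.0], 0.65), ([625.0, 125.0, 73.0], 0.53)]
lid_tongue [([621.0, 448.0, 6.0], 0.75), ([407.0, 332.0, 67.0], 0.23)]
```

View pics/w1.png

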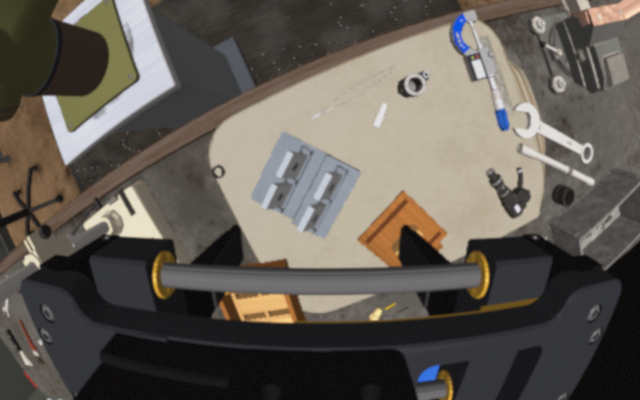

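The wrist view shows four plates in the rack, at about (290,162), (275,193), (330,185) and (310,217). The lid is at (403,232) and the box at (262,290). I'll fit the rack and plates from depth.

Run:
```python
from h import *
p=dict(np.load("/tmp/w1.npz"));C=topdown(p,320,210,150,150,"pics/td1.png")
m=np.isfinite(C).all(-1)&(abs(C[...,0]-395)<100)&(abs(C[...,1]-293)<100)
P=C[m];print("mat z",np.median(P[P[:,2]<9,2]))
Q=P[(P[:,2]>10)&(P[:,2]<110)]
# largest cluster footprint
g=np.zeros((220,220),np.uint8);g[(Q[:,1]-183).astype(int).clip(0,219),(Q[:,0]-285).astype(int).clip(0,219)]=255
g=cv2.morphologyEx(g,cv2.MORPH_CLOSE,np.ones((5,5)));n,l,st,ce=cv2.connectedComponentsWithStats(g)
k=1+st[1:,4].argmax();c=np.argwhere(l==k)[:,::-1].astype(np.float32);r=cv2.minAreaRect(c);print("rect",np.array(r[0])+[285,183],r[1:])
for b in range(10,90,5):print(b,((P[:,2]>=b)&(P[:,2]<b+5)).sum(),end="; ")
```

```text
mat z 4.883497886147797
rect [398.29586792 292.89071655] ((142.17138671875, 125.32514190673828), 39.47245788574219)
10 715; 15 259; 20 152; 25 1425; 30 473; 35 270; 40 160; 45 232; 50 120; 55 119; 60 127; 65 138; 70 440; 75 57; 80 47; 85 78;
```

View pics/td1.png

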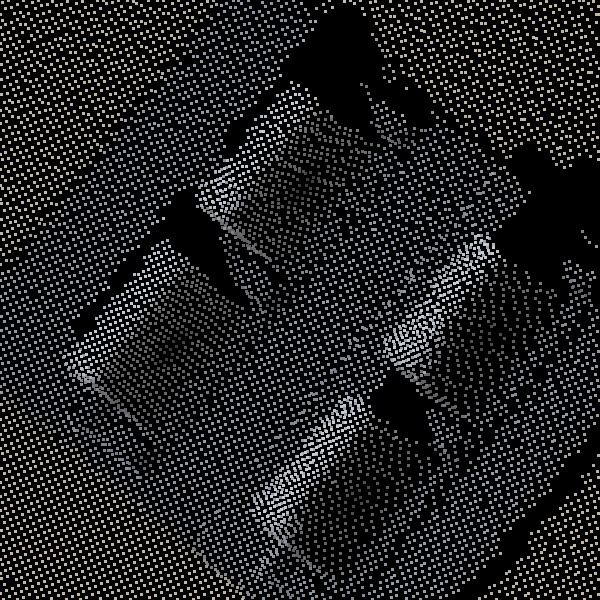

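Run:
```python
from h import *
p=dict(np.load("/tmp/w1.npz"));C=wcloud(p)
a=np.radians(39.5);Rz=R.from_euler("z",a)
P=C[np.isfinite(C).all(-1)];L=Rz.inv().apply(P-[398.3,292.9,4])
t=np.radians(20)
for xr,h in((-30,0),(30,20)):
  for yr in(-26,26):
    q=L[(abs(L[:,1]-yr)<27)&(abs(L[:,0]-xr+8)<32)&(L[:,2]>h+22)&(L[:,2]<h+75)]
    u=np.c_[q[:,0]*np.cos(t)+q[:,2]*np.sin(t),q[:,1],-q[:,0]*np.sin(t)+q[:,2]*np.cos(t)]
    # face: histogram of u0
    hh=np.histogram(u[:,0],np.arange(-40,70,2));i=hh[0].argmax()
    f=u[abs(u[:,0]-hh[1][i]-1)<4]
    top=u[(u[:,0]<np.median(f[:,0])-2)&(u[:,0]>np.median(f[:,0])-12)]
    fx=np.median(f[:,0]);w=f[f[:,2]>f[:,2].max()-25]
    pw=np.percentile(w[:,1],[1,50,99]);ty=np.percentile(top[:,1],[1,99]);tz=np.percentile(top[:,2],[50,90,99])
    print(xr,yr,len(f),"facex",fx.round(1),"y",pw.round(1),"topy",ty.round(1),"topz",tz.round(1),f[:,2].max().round(1), "u0 min",np.percentile(top[:,0],2).round(1))
    lin=np.linalg.lstsq(np.c_[f[:,1:],np.ones(len(f))],f[:,0],rcond=None)[0];print("  tilt err deg",np.degrees(lin[:2]).round(1))
    zc=np.median(tz[0])-30; cl=np.array([(fx-5)*np.cos(t)-zc*np.sin(t),(ty.mean()),(fx-5)*np.sin(t)+zc*np.cos(t)])
    print("   centre",(Rz.apply(cl)+[398.3,292.9,4]).round(1),"local",cl.round(1))
```

```text
-30 -26 391 facex -9.7 y [-44.6 -24.3  -5.9] topy [-45.3  -1.3] topz [77.4 78.6 79.2] 80.1 u0 min -20.3
  tilt err deg [-0.  -1.5]
   centre [390.  255.8  43.5] local [-30.  -23.3  39.5]
-30 26 427 facex -9.3 y [ 6.5 26.7 45.5] topy [ 4.2 51.9] topz [77.4 78.4 79.1] 79.4 u0 min -20.2
  tilt err deg [-0.4 -1.6]
   centre [357.6 295.7  43.6] local [-29.6  28.1  39.6]
30 -26 325 facex 53.4 y [-44.8 -24.1  -6.5] topy [-45.1  -5.9] topz [75.7 76.9 77.6] 78.7 u0 min 43.2
  tilt err deg [-0.4 -2.4]
   centre [437.6 292.2  63.5] local [ 29.9 -25.5  59.5]
30 26 315 facex 54.0 y [ 6.3 26.2 45.5] topy [ 6.  51.2] topz [75.5 76.6 77.6] 77.2 u0 min 42.8
  tilt err deg [-0.4 -1.8]
   centre [403.6 334.3  63.6] local [30.4 28.6 59.6]
```

Rack yaw is 39.5°, and the plates sit at the nominal troughs. Next, the box and lid poses from depth, plus a check for obstacles near the box.

Run:
```python
from h import *
for n in("scene","side"):
    p=camera(n);C=cloud(p);C[p["range_z"]==0]=np.nan
    for t,c0,zb in(("plate_box",(567,132),(66,96)),("lid",(555,412),(6,18))):
        o=outline_of(t,p)
        if not o: print(n,t,"none");continue
        m=cv2.erode(o[0]["pixels"].astype(np.uint8),np.ones((3,3)))>0
        Q=C[m];Q=Q[np.isfinite(Q).all(1)];Q=Q[np.hypot(Q[:,0]-c0[0],Q[:,1]-c0[1])<115]
        r=cv2.minAreaRect(Q[:,:2].astype(np.float32))
        S=Q[(Q[:,2]>zb[0])&(Q[:,2]<zb[1])];r2=cv2.minAreaRect(S[:,:2].astype(np.float32))
        print(n,t,len(Q),"all",np.round(r[0]),np.round(r[1]),round(r[2],1),"band",len(S),np.round(r2[0],1),np.round(r2[1],1),round(r2[2],1),"z",np.percentile(Q[:,2],[2,25,50,75,98]).round())
    # top-level slots/lip
    if n=="side":
        m=np.isfinite(C).all(-1)&(C[...,2]>95)&(C[...,2]<400)&(abs(C[...,0]-565)<180)&(abs(C[...,1]-130)<190)
        Q=C[m];h,xe,ye=np.histogram2d(Q[:,0],Q[:,1],[np.arange(385,746,40),np.arange(-60,321,40)]);print(h.astype(int))
        hh=np.zeros_like(h)
        for q in Q:
            i,j=int((q[0]-385)//40),int((q[1]+60)//40)
            if 0<=i<h.shape[0] and 0<=j<h.shape[1]:hh[i,j]=max(hh[i,j],q[2])
        print(hh.astype(int))
    topdown(p,450,40,230,200,f"pics/td_{n}.png",s=2.5,fish=False)
a=[cv2.imread(f"pics/td_{n}.png") for n in("scene","side")];cv2.imwrite("pics/td2.png",np.vstack(a)[:600*2:1][:,:] if 0 else np.hstack(a)[:, :][:500,:][:, ::1] if 0 else cv2.resize(np.hstack(a),(800,348)))
```

```text
scene plate_box 3472 all [569. 137.] [126. 159.] 79.1 band 1036 [569.2 136.9] [124.6 158.5] 79.1 z [11. 33. 52. 69. 90.]
scene lid 2130 all [555. 418.] [129. 117.] 25.7 band 1878 [555.2 418.4] [129.3 117.4] 25.7 z [ 8. 11. 12. 13. 46.]
side plate_box 3202 all [584. 129.] [124. 129.] 78.6 band 1100 [592.5 126.7] [124.3 112.7] 79.8 z [ 5. 29. 49. 71. 90.]
side lid 1181 all [559. 414.] [128. 116.] 24.8 band 989 [558.9 414.4] [127.1 116.6] 25.6 z [ 7. 10. 11. 13. 45.]
[[512  24   0   0   0   0   0   0   0]
 [685 143   0   0   0   0   0   0   0]
 [937 163   0   0   0   0   0   0   0]
 [271 262   0   0   0   0   0   0   0]
 [  0   0   0   0   0   0   0   0   0]
 [  0   0   0   0   0   0   0   0   0]
 [  0   0   0   0   0   0   0   0   0]
 [  0   0   0   0   0   0   0   0   0]
 [  0   0   0   0   0   0   0   0   0]]
[[293 292   0   0   0   0   0   0   0]
 [299 299   0   0   0   0   0   0   0]
 [350 351   0   0   0   0   0   0   0]
 [350 348   0   0   0   0   0   0   0]
 [  0   0   0   0   0   0   0   0   0]
 [  0   0   0   0   0   0   0   0   0]
 [  0   0   0   0   0   0   0   0   0]
 [  0   0   0   0   0   0   0   0   0]
 [  0   0   0   0   0   0   0   0   0]]
```

View pics/td2.png

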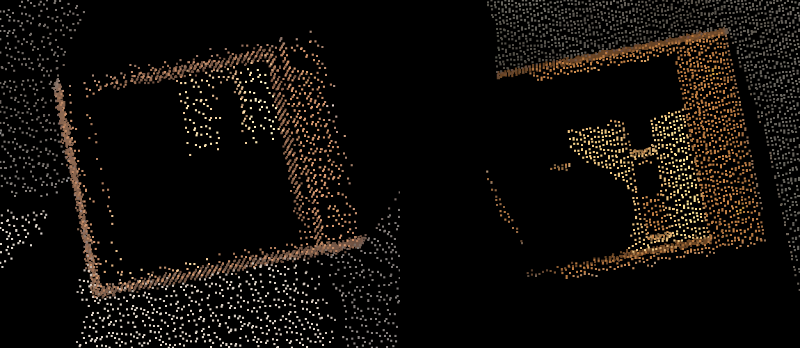

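The box shows a footprint centre near (569,137) and a yaw of about -10.9°, with the microscope clear at y<20. I'll do a close wrist look at it from beyond.

Run:
```python
from h import *
go([700,140,250],tool([0,0,-1],[0,1,0]))
```

```text
shift [-14.73  -1.88   3.19] turn [ 0.     0.    -0.411] rows>= 15
```

```bash
python3 -m pendant '[[1,-0.98,-0.12,0.2,0,0,0],[1,-0.98,-0.12,0.2,0,0,0],[1,-0.98,-0.12,0.2,0,0,0],[1,-0.98,-0.12,0.2,0,0,0],[1,-0.98,-0.12,0.2,0,0,0],[1,-0.98,-0.12,0.2,0,0,0],[1,-0.98,-0.12,0.2,0,0,0],[1,-0.98,-0.12,0.2,0,0,0],[1,-0.98,-0.12,0.2,0,0,0],[1,-0.98,-0.12,0.2,0,0,0]]' | tail -5
python3 -m pendant '[[1,-0.98,-0.12,0.2,0,0,0],[1,-0.98,-0.12,0.2,0,0,0],[1,-0.98,-0.12,0.2,0,0,0],[1,-0.98,-0.12,0.2,0,0,0],[1,0,0,0.2,0,0,-0.1],[1,0,0,0.2,0,0,-0.1],[1,0,0,0,0,0,-0.1],[1,0,0,0,0,0,-0.1],[1,0,0,0,0,0,0],[1,0,0,0,0,0,0]]'
python3 - <<'E'
from h import *
p=camera("wrist");cv2.imwrite("pics/w2.png",p["pixels"]);report(p)
np.savez("/tmp/w2.npz",**{k:np.array(p[k]) for k in("pixels","range_z","K","rvec","tvec")})
C=topdown(p,470,40,190,190,"pics/td3.png",s=3)
E
```

```text
ee_pos: [594.8, 204.2, 279.3]
orientation: [-0.641, -3.075, 0.0]
force: [0.1, 0.9, -0.6]
finger_gap: 95.2
grasp_force: 0.0
clock: 5.27
ee_pos: [678.9, 154.8, 249.5]
orientation: [-0.021, -3.141, -0.0]
force: [-0.0, -0.6, 0.5]
finger_gap: 95.2
grasp_force: 0.0
plate_a_mid [([600.0, 158.0, 31.0], 0.57)]
slot_0 [([549.0, 163.0, 31.0], 0.75), ([587.0, 106.0, 29.0], 0.68), ([598.0, 155.0, 32.0], 0.62)]
rack []
plate_box [([568.0, 136.0, -2.0], 0.74)]
groove [([624.0, 129.0, 69.0], 0.85), ([552.0, 414.0, 27.0], 0.74)]
lid_rib [([552.0, 414.0, 25.0], 0.56), ([584.0, 108.0, 32.0], 0.19)]
lid_tongue [([627.0, 126.0, 71.0], 0.74), ([622.0, 444.0, 4.0], 0.68)]
```

View pics/w2.png

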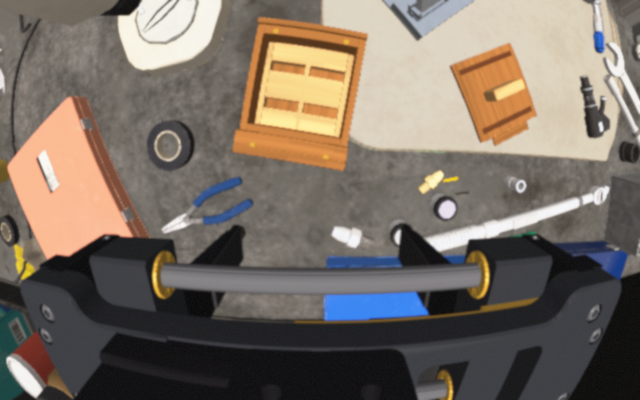

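View pics/td3.png

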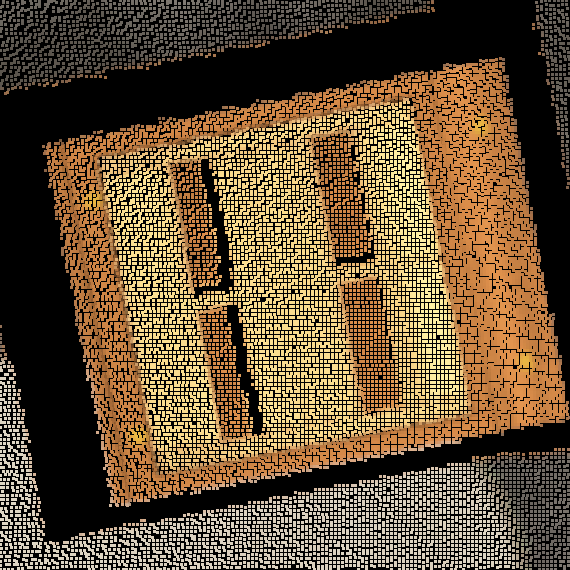

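The wrist view shows the empty box at about (300,95), its two slot rows and the grooved end towards (290,150). The lid is at (495,90). The top-down map shows all four slots, so I'll fit the slot template.

Run:
```python
from h import *
from scipy.optimize import differential_evolution as de
p=dict(np.load("/tmp/w2.npz"));C=wcloud(p);P=C[np.isfinite(C).all(-1)]
P=P[(abs(P[:,0]-566)<110)&(abs(P[:,1]-136)<110)]
print("bar z",np.median(P[(P[:,2]>22)&(P[:,2]<38),2]).round(1),"rim",np.median(P[(P[:,2]>66)&(P[:,2]<76),2]).round(1),"lip",np.median(P[P[:,2]>84,2]).round(1))
B=P[(P[:,2]>26)&(P[:,2]<36)][:,:2];F=P[P[:,2]<22][:,:2]
def loc(Q,t):
    c,s=np.cos(t[2]),np.sin(t[2]);d=Q-t[:2];return np.c_[d[:,0]*c+d[:,1]*s,-d[:,0]*s+d[:,1]*c]
sm=lambda v:1/(1+np.exp(-v/.5))
def cost(t):
    f=lambda Q:(lambda l:sm(6.75-abs(abs(l[:,0])-t[3]))*sm(22-abs(abs(l[:,1])-t[4])))(loc(Q,t))
    return f(B).sum()-f(F[(abs(loc(F,t))<52).all(1)]).sum()
r=de(cost,[(555,580),(125,148),(-.3,-.1),(20,30),(20,30)],seed=0,maxiter=150);print(r.x.round(2),np.degrees(r.x[2]).round(2),r.fun)
t=r.x
for n,(a,b) in(("lip",(84,96)),("rim",(68,76)),("bar",(26,36))):
    Q=P[(P[:,2]>a)&(P[:,2]<b)];l=loc(Q[:,:2],t);q=cv2.minAreaRect(Q[:,:2].astype(np.float32));
    print(n,len(l),np.percentile(l,[.5,99.5],axis=0).round(1).tolist(),round(q[2],1))
c,s=np.cos(t[2]),np.sin(t[2])
for i in(-1,1):
  for j in(-1,1):print("slot",i,j,np.round([t[0]+c*i*t[3]-s*j*t[4],t[1]+s*i*t[3]+c*j*t[4]],1))
```

```text
bar z 29.4 rim 71.3 lip 363.7
[ 5.6474e+02  1.3475e+02 -1.9000e-01  2.4340e+01  2.5400e+01] -11.0 -1091.8277278155758
lip 2661 [[60.4, -60.1], [85.8, 61.7]] 79.1
rim 3231 [[-64.4, -61.2], [61.3, 62.6]] 79.6
bar 5964 [[-54.0, -53.9], [53.0, 54.8]] 68.9
slot -1 -1 [536.  114.5]
slot -1 1 [545.7 164.3]
slot 1 -1 [583.8 105.2]
slot 1 1 [593.5 155. ]
```

Run:
```python
from h import *
p=dict(np.load("/tmp/w2.npz"));C=wcloud(p);P=C[np.isfinite(C).all(-1)]
a=R.from_euler("z",-11,degrees=True);L=a.inv().apply(P-[565.2,135.1,0])
B=L[(L[:,2]>26)&(L[:,2]<36)&(abs(L[:,0])<53)&(abs(L[:,1])<53)]
for s in(-1,1):
    b=B[abs(B[:,1]-s*26)<14];h=np.histogram(b[:,0],np.arange(-54,54,1.5))
    print(s,[(round(float(e),1),int(n)) for e,n in zip(h[1],h[0]) if 12<abs(e)<38])
for s in(-1,1):
    b=B[abs(B[:,0]-s*25)<4];h=np.histogram(b[:,1],np.arange(-54,54,1.5))
    print(s,[(round(float(e),1),int(n)) for e,n in zip(h[1],h[0])])
```

```text
-1 [(-37.5, 27), (-36.0, 22), (-34.5, 30), (-33.0, 25), (-31.5, 27), (-30.0, 4), (-28.5, 0), (-27.0, 0), (-25.5, 0), (-24.0, 0), (-22.5, 0), (-21.0, 0), (-19.5, 0), (-18.0, 1), (-16.5, 24), (-15.0, 27), (-13.5, 28), (13.5, 26), (15.0, 26), (16.5, 20), (18.0, 0), (19.5, 0), (21.0, 0), (22.5, 0), (24.0, 0), (25.5, 0), (27.0, 0), (28.5, 0), (30.0, 10), (31.5, 27), (33.0, 27), (34.5, 25), (36.0, 26), (37.5, 25)]
1 [(-37.5, 30), (-36.0, 26), (-34.5, 25), (-33.0, 26), (-31.5, 22), (-30.0, 0), (-28.5, 0), (-27.0, 0), (-25.5, 0), (-24.0, 0), (-22.5, 0), (-21.0, 0), (-19.5, 0), (-18.0, 10), (-16.5, 24), (-15.0, 27), (-13.5, 27), (13.5, 26), (15.0, 27), (16.5, 17), (18.0, 0), (19.5, 0), (21.0, 0), (22.5, 0), (24.0, 0), (25.5, 0), (27.0, 0), (28.5, 0), (30.0, 11), (31.5, 24), (33.0, 27), (34.5, 27), (36.0, 27), (37.5, 26)]
-1 [(-54.0, 2), (-52.5, 6), (-51.0, 8), (-49.5, 7), (-48.0, 6), (-46.5, 0), (-45.0, 0), (-43.5, 0), (-42.0, 0), (-40.5, 0), (-39.0, 0), (-37.5, 0), (-36.0, 0), (-34.5, 0), (-33.0, 0), (-31.5, 0), (-30.0, 0), (-28.5, 0), (-27.0, 0), (-25.5, 0), (-24.0, 0), (-22.5, 0), (-21.0, 
[... 638 characters left out ...]
 0), (-40.5, 0), (-39.0, 0), (-37.5, 0), (-36.0, 0), (-34.5, 0), (-33.0, 0), (-31.5, 0), (-30.0, 0), (-28.5, 0), (-27.0, 0), (-25.5, 0), (-24.0, 0), (-22.5, 0), (-21.0, 0), (-19.5, 0), (-18.0, 0), (-16.5, 0), (-15.0, 0), (-13.5, 0), (-12.0, 0), (-10.5, 0), (-9.0, 0), (-7.5, 0), (-6.0, 0), (-4.5, 1), (-3.0, 7), (-1.5, 8), (0.0, 6), (1.5, 8), (3.0, 1), (4.5, 0), (6.0, 0), (7.5, 0), (9.0, 0), (10.5, 0), (12.0, 0), (13.5, 0), (15.0, 0), (16.5, 0), (18.0, 0), (19.5, 0), (21.0, 0), (22.5, 0), (24.0, 0), (25.5, 0), (27.0, 0), (28.5, 0), (30.0, 0), (31.5, 0), (33.0, 0), (34.5, 0), (36.0, 0), (37.5, 0), (39.0, 0), (40.5, 0), (42.0, 0), (43.5, 0), (45.0, 0), (46.5, 8), (48.0, 7), (49.5, 7), (51.0, 7)]
```

Box origin is about (565.4,135.1), with slots at local (±24.2, ±25) and yaw -11°. Now the first grasp, a high-row plate at rack-y +26.

```bash
cat >> h.py <<'E'
O=np.array([398.3,292.9,4.]);RA=R.from_euler("z",39.5,degrees=True);t20=np.radians(20)
def grasp(x,y,back=0):
    c=RA.apply([x,y,39.5 if x<0 else 59.5])+O
    zp=RA.apply([-np.sin(t20),0,np.cos(t20)])
    return c+zp*(back-1),tool(-zp,RA.apply([1,0,0]))
BO=np.array([565.4,135.1,0]);BA=R.from_euler("z",-11,degrees=True)
def box(x,y,z):return BA.apply([x,y,z])+BO
BT=tool([0,0,-1],BA.apply([1,0,0]))
E
python3 - <<'E'
from h import *
go(*grasp(30,25.7,60))
print(grasp(30,25.7,60)[0])
E
```

```text
shift [11.64  6.44  5.23] turn [-0.327 -0.152  0.861] rows>= 12
[389.53076935 318.97755612 118.94186463]
```

```bash
python3 -m pendant '[[0.32,0.97,0.54,0,0,0,0],[0.32,0.97,0.54,0,0,0,0],[0.32,0.97,0.54,0,0,0,0],[0.32,0.97,0.54,0,0,0,0],[0.32,0.97,0.54,0,0,0,0],[0.32,0.97,0.54,0,0,0,0],[0.32,0.97,0.54,0,0,0,0],[0.32,0.97,0.54,0,0,0,0],[0.32,0.97,0.54,0,0,0,0],[0.32,0.97,0.54,0,0,0,0]]' | tail -5
python3 -m pendant '[[0.32,0.97,0.54,0.4,0,0,0],[0.32,0.97,0.54,0.4,0,0,0],[0.32,0,0,0,-0.041,-0.019,0.108],[0.32,0,0,0,-0.041,-0.019,0.108],[0.32,0,0,0,-0.041,-0.019,0.108],[0.32,0,0,0,-0.041,-0.019,0.108],[0.32,0,0,0,-0.041,-0.019,0.108],[0.32,0,0,0,-0.041,-0.019,0.108],[0.32,0,0,0,-0.041,-0.019,0.108],[0.32,0,0,0,-0.041,-0.019,0.108]]'
python3 -c "
from h import *
go(*grasp(30,25.7,60))"
```

```text
ee_pos: [436.5, 292.9, 249.8]
orientation: [0.018, 3.141, 0.0]
force: [0.0, 0.3, 0.4]
finger_gap: 34.2
grasp_force: 0.0
clock: 7.33
ee_pos: [389.7, 319.7, 230.1]
orientation: [1.272, 2.666, 0.477]
force: [0.6, 0.4, 0.2]
finger_gap: 30.2
grasp_force: 0.0
shift [-0.03 -1.56  4.16] turn [ 0.004  0.001 -0.009] rows>= 5
```

```bash
python3 -m pendant '[[0.32,0,-0.78,0.7,0,0,0],[0.32,0,-0.78,0.7,0,0,0],[0.32,0,0,0.9,0,0,-0.009],[0.32,0,0,0.9,0,0,0],[0.32,0,0,0.9,0,0,0],[0.32,0,0,0,0,0,0],[0.32,0,0,0,0,0,0]]'
python3 -c "
from h import *
go(*grasp(30,25.7,0))
p=camera('wrist')
for t in ['plate_a_mid']:
  for d in spot_point(t,p):print(d['location'],d['confidence'])
print(grasp(30,25.7,1)[0])
cv2.imwrite('pics/w3.png',p['pixels'])"
```

```text
clock: 7.92
ee_pos: [387.6, 318.6, 118.9]
orientation: [1.253, 2.678, 0.469]
force: [0.7, 0.3, 0.5]
finger_gap: 30.3
grasp_force: 0.0
shift [-0.04  0.07  2.42] turn [-0.002 -0.     0.006] rows>= 3
[405.10152724 331.8130984   63.5       ]
```

View pics/w3.png

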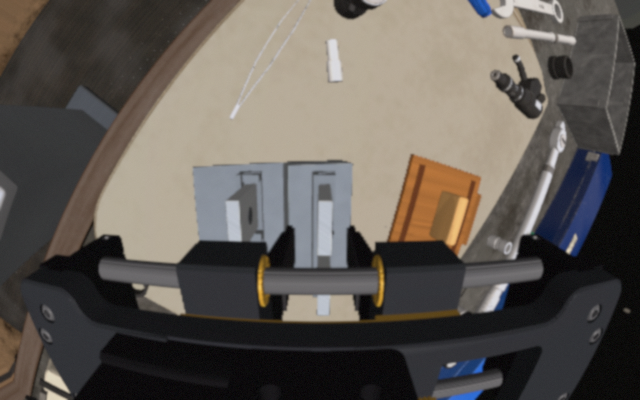

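The fingers at (285,250) and (358,250) straddle the plate at (324,220), so I go down and grip.

```bash
python3 -m pendant '[[0.32,0,0.07,0.8,0,0,0],[0.32,0,0,0.8,0,0,0],[0.32,0,0,0.8,0,0,0],[0,0,0,0,0,0,0],[0,0,0,0,0,0,0],[0,0,0,0,0,0,0],[0,0,0,0,0,0,0]]' 30
python3 -m pendant '[[0,0,0,-0.4,0,0,0],[0,0,0,-0.8,0,0,0],[0,0,0,-0.8,0,0,0],[0,0,0,-0.8,0,0,0],[0,0,0,-0.8,0,0,0],[0,0,0,-0.8,0,0,0],[0,0,0,-0.8,0,0,0],[0,0,0,0,0,0,0]]'
python3 -c "
from h import *
p=box(-24.2,25,0);p[2]=150;go(p,BT)"
```

```text
clock: 8.6
ee_pos: [406.4, 333.7, 66.5]
orientation: [1.251, 2.674, 0.476]
force: [-0.6, 0.4, 2.3]
finger_gap: 10.0
grasp_force: 30.0
clock: 9.27
ee_pos: [372.4, 305.6, 192.6]
orientation: [1.248, 2.67, 0.483]
force: [1.0, 0.3, -1.3]
finger_gap: 10.0
grasp_force: 30.0
shift [-8.79  1.    2.23] turn [ 0.337 -0.156  0.878] rows>= 9
```

```bash
python3 -m pendant '[[0,-0.97,0.11,0.24,0,0,0],[0,-0.97,0.11,0.24,0,0,0],[0,-0.97,0.11,0.24,0,0,0],[0,-0.97,0.11,0.24,0,0,0],[0,-0.97,0.11,0.24,0,0,0],[0,-0.97,0.11,0.24,0,0,0],[0,-0.97,0.11,0.24,0,0,0],[0,-0.97,0.11,0.24,0,0,0],[0,-0.97,0.11,0.24,0,0,0]]' | tail -6 | head -2
python3 -m pendant '[[0,0,0,0,0.042,-0.0195,0.11],[0,0,0,0,0.042,-0.0195,0.11],[0,0,0,0,0.042,-0.0195,0.11],[0,0,0,0,0.042,-0.0195,0.11],[0,0,0,0,0.042,-0.0195,0.11],[0,0,0,0,0.042,-0.0195,0.11],[0,0,0,0,0.042,-0.0195,0.11],[0,0,0,0,0.042,-0.0195,0.11],[0,0,0,0,0,0,0],[0,0,0,0,0,0,0]]'
python3 -c "
from h import *
p=box(-24.2,25.6,0);p[2]=110;go(p,BT)"
```

```text
clock: 10.02
ee_pos: [543.4, 162.8, 143.6]
clock: 10.85
ee_pos: [543.1, 164.0, 143.9]
orientation: [-2.422, -1.999, 0.013]
force: [-0.4, 1.1, -1.5]
finger_gap: 10.0
grasp_force: 30.0
shift [0.06 0.14 1.35] turn [-0.006  0.005  0.001] rows>= 2
```

```bash
python3 -m pendant '[[0,0.06,0.14,0.6,-0.006,0.005,0],[0,0,0,0.75,0,0,0],[0,0,0,0.75,0,0,0],[0,0,0,0.75,0,0,0],[0,0,0,0,0,0,0],[0,0,0,0,0,0,0]]'
python3 -c "
from h import *
p=box(-24.2,25.6,0);p[2]=38;go(p,BT)
p=camera('wrist');cv2.imwrite('pics/w4.png',p['pixels'][100:340,160:480].repeat(2,0).repeat(2,1))"
```

```text
clock: 11.35
ee_pos: [545.2, 164.3, 72.1]
orientation: [-2.424, -1.997, 0.004]
force: [-0.7, -0.2, -1.2]
finger_gap: 10.0
grasp_force: 30.0
shift [0.03 0.05 1.36] turn [-0.003  0.001 -0.   ] rows>= 2
```

View pics/w4.png

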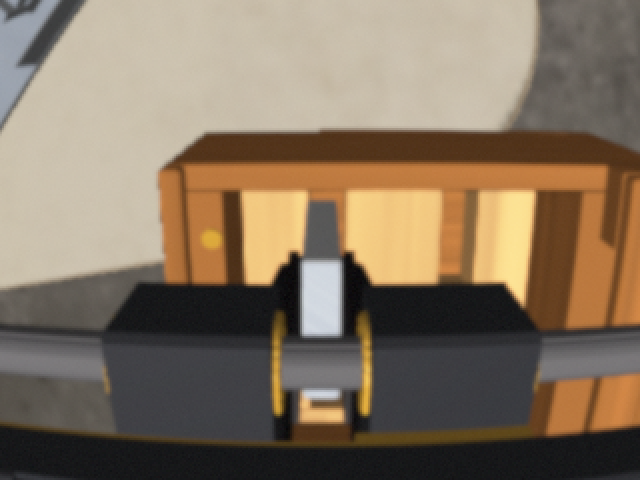

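The plate at (321,245) in the crop sits over its slot at (327,200), so I lower it with force checks.

```bash
python3 -m pendant '[[0,0.03,0.05,0.3,-0.003,0,0],[0,0,0,0.3,0,0,0],[0,0,0,0.2,0,0,0],[0,0,0,0,0,0,0]]'; python3 -m pendant '[[0,0,0,0.2,0,0,0],[0,0,0,0.15,0,0,0],[0,0,0,0.1,0,0,0],[0,0,0,0,0,0,0]]'
```

```text
clock: 11.73
ee_pos: [550.6, 166.1, 59.8]
orientation: [2.423, 1.994, 0.007]
force: [-11.2, -0.4, 25.7]
finger_gap: 9.7
grasp_force: 30.0
clock: 12.07
ee_pos: [551.0, 167.7, 51.9]
orientation: [2.425, 1.995, 0.011]
force: [-18.8, 3.0, 41.9]
finger_gap: 9.7
grasp_force: 30.0
```

```bash
python3 -m pendant '[[0,0,0,-0.3,0,0,0],[0,0,0,-0.45,0,0,0],[0,0,0,-0.4,0,0,0],[0,0,0,0,0,0,0],[0,0,0,0,0,0,0]]'
python3 -c "
from h import *
s=read_state();A=R.from_rotvec(s['orientation']);print(A.as_matrix().round(3),BT.as_matrix().round(3)); print(BA.inv().apply(s['ee_pos']-BO).round(1))
p=camera('wrist');C=wcloud(p);P=C[np.isfinite(C).all(-1)];L=BA.inv().apply(P-BO)
L=L[(abs(L[:,0])<52)&(abs(L[:,1])<52)]
np.savez('/tmp/w4.npz',**{k:np.array(p[k]) for k in('pixels','range_z','K','rvec','tvec')})
q=L[(abs(L[:,0]+24)<12)&(L[:,2]>33)&(L[:,2]<110)&(L[:,1]>25)]
for z in range(34,110,6):
  w=q[abs(q[:,2]-z-3)<3]
  if len(w):print(z,len(w),np.percentile(w,[3,50,97],axis=0).round(1).tolist())
B=L[(L[:,2]>26)&(L[:,2]<34)];
h=np.histogram(B[abs(B[:,1]-44.5)<1.5+20][:,0],np.arange(-54,54,1.5));print([(round(float(e),1),int(n)) for e,n in zip(h[1],h[0]) if 12<abs(e)<38])
d=spot_point('plate_a_mid',p);print([(x['location'],x['confidence']) for x in d])
"
```

```text
clock: 12.48
ee_pos: [548.4, 165.1, 71.2]
orientation: [2.424, 1.994, 0.004]
force: [1.2, -0.6, -2.1]
finger_gap: 10.2
grasp_force: 30.0
[[ 0.193  0.981  0.004]
 [ 0.981 -0.193 -0.001]
 [-0.     0.004 -1.   ]] [[ 0.191  0.982  0.   ]
 [ 0.982 -0.191  0.   ]
 [ 0.     0.    -1.   ]]
[-22.4  26.3  71.2]
46 22 [[-27.4, 41.9, 48.8], [-22.9, 42.8, 50.1], [-18.5, 43.1, 52.0]]
52 41 [[-28.0, 41.9, 52.2], [-22.9, 42.9, 55.5], [-18.6, 43.4, 57.2]]
58 44 [[-27.6, 42.7, 58.2], [-23.0, 42.9, 61.4], [-18.7, 43.4, 63.9]]
64 49 [[-27.7, 42.6, 64.7], [-23.0, 43.2, 68.5], [-18.3, 43.7, 69.8]]
70 87 [[-31.7, 36.5, 70.3], [-23.0, 38.8, 73.2], [-13.6, 43.7, 75.9]]
76 130 [[-32.4, 36.4, 76.2], [-23.0, 42.4, 79.1], [-13.7, 43.9, 81.8]]
82 137 [[-34.1, 36.6, 82.4], [-24.1, 38.3, 84.9], [-12.7, 43.9, 87.8]]
88 179 [[-34.5, 36.8, 88.3], [-24.1, 38.4, 91.1], [-12.7, 44.1, 93.7]]
94 181 [[-33.5, 36.3, 94.2], [-23.1, 38.4, 97.2], [-13.1, 44.3, 99.9]]
100 178 [[-32.5, 36.4, 100.2], [-22.9, 38.6, 103.2], [-13.8, 44.3, 105.9]]
106 728 [[-29.7, 29.9, 106.4], [-23.1, 37.5, 107.7], [-16.5, 44.0, 109.2]]
[(-37.5, 57), (-36.0, 57), (-34.5, 55), (-33.0, 56), (-31.5, 50), (-30.0, 0), (-28.5, 0), (-27.0, 0), (-25.5, 0), (-24.0, 0), (-22.5, 0), (-21.0, 0), (-19.5, 0), (-18.0, 23), (-16.5, 65), (-15.0, 58), (-13.5, 55), (13.5, 52), (15.0, 61), (16.5, 17), (18.0, 0), (19.5, 0), (21.0, 0), (22.5, 0), (24.0, 0), (25.5, 0), (27.0, 0), (28.5, 0), (30.0, 48), (31.5, 56), (33.0, 60), (34.5, 51), (36.0, 61), (37.5, 53)]
[([395.5, 252.8, 44.7], 0.98)]
```

The plate sat 3 mm off along its width, so it caught the slot's end bar and slipped up 7 mm in the grip. I'll correct by +1.8 mm and -0.8 mm.

```bash
python3 -m pendant '[[0,0.07,-0.03,0.2,0.002,-0.004,0],[0,0,0,0.3,0,0,0],[0,0,0,0.3,0,0,0],[0,0,0,0.2,0,0,0],[0,0,0,0,0,0,0]]'; python3 -m pendant '[[0,0,0,0.2,0,0,0],[0,0,0,0.2,0,0,0],[0,0,0,0,0,0,0]]'
```

```text
clock: 13.0
ee_pos: [546.1, 166.6, 43.3]
orientation: [2.424, 1.995, -0.01]
force: [-0.1, -0.7, -3.7]
finger_gap: 9.7
grasp_force: 30.0
clock: 13.25
ee_pos: [546.9, 166.7, 34.6]
orientation: [2.424, 1.994, -0.007]
force: [-0.7, -0.1, -2.9]
finger_gap: 9.8
grasp_force: 30.0
```

```bash
python3 -m pendant '[[0.24,0,0,0,0,0,0],[0.24,0,0,0,0,0,0],[0.24,0,0,-0.3,0,0,0],[0.24,0,0,-0.9,0,0,0],[0.24,0,0,-0.9,0,0,0],[0.24,0,0,-0.9,0,0,0],[0.24,0,0,-0.9,0,0,0],[0.24,0,0,-0.9,0,0,0],[0.24,0,0,0,0,0,0]]'
python3 -c "
from h import *
p=camera('wrist');C=wcloud(p);P=C[np.isfinite(C).all(-1)];L=BA.inv().apply(P-BO)
L=L[(abs(L[:,0])<52)&(abs(L[:,1])<52)]
q=L[(abs(L[:,0]+24)<8)&(L[:,2]>50)&(L[:,2]<85)];print(len(q),np.percentile(q,[3,50,97],axis=0).round(1).tolist())
go(*grasp(30,-25.7,60))
"
```

```text
clock: 14.0
ee_pos: [551.3, 168.3, 163.2]
orientation: [2.419, 1.991, 0.011]
force: [0.6, -0.4, 0.7]
finger_gap: 23.0
grasp_force: 0.0
499 [[-28.8, 5.7, 56.2], [-24.2, 25.9, 65.4], [-19.7, 43.9, 66.5]]
shift [ 3.39 -5.89  1.61] turn [-0.319  0.159 -0.873] rows>= 8
```

Plate 1 is seated, with its top at 66 mm. Now plate 2, the high row at rack-y -26.

```bash
python3 -m pendant '[[0.32,0.42,-0.74,0,0,0,0],[0.32,0.42,-0.74,0,0,0,0],[0.32,0.42,-0.74,0,0,0,0],[0.32,0.42,-0.74,0,0,0,0],[0.32,0.42,-0.74,0,0,0,0],[0.32,0.42,-0.74,0,0,0,0],[0.32,0.42,-0.74,0,0,0,0],[0.32,0.42,-0.74,0,0,0,0]]' | head -2
python3 -m pendant '[[0.32,0,0,0,-0.04,0.02,-0.109],[0.32,0,0,0,-0.04,0.02,-0.109],[0.32,0,0,0,-0.04,0.02,-0.109],[0.32,0,0,0,-0.04,0.02,-0.109],[0.32,0,0,0,-0.04,0.02,-0.109],[0.32,0,0,0,-0.04,0.02,-0.109],[0.32,0,0,0,-0.04,0.02,-0.109],[0.32,0,0,0,-0.04,0.02,-0.109],[0.32,0,0,0,0,0,0]]'
python3 -c "
from h import *
go(*grasp(30,-25.7,0))"
```

```text
clock: 14.72
ee_pos: [417.1, 278.6, 154.2]
clock: 15.47
ee_pos: [417.1, 277.1, 153.2]
orientation: [1.265, 2.681, 0.465]
force: [-0.7, 0.1, 0.4]
finger_gap: 30.7
grasp_force: 0.0
shift [-0.08 -0.24  3.76] turn [-0.008 -0.004 -0.001] rows>= 4
```

```bash
python3 -m pendant '[[0.32,-0.08,-0.14,0.76,-0.008,-0.004,0],[0.32,0,0,0.75,0,0,0],[0.32,0,0,0.75,0,0,0],[0.32,0,0,0.75,0,0,0],[0.32,0,0,0.75,0,0,0],[0.32,0,0,0,0,0,0],[0,0,0,0,0,0,0],[0,0,0,0,0,0,0],[0,0,0,0,0,0,0],[0,0,0,0,0,0,0]]' 30
python3 -m pendant '[[0,0,0,-0.4,0,0,0],[0,0,0,-0.8,0,0,0],[0,0,0,-0.8,0,0,0],[0,0,0,-0.8,0,0,0],[0,0,0,-0.8,0,0,0],[0,0,0,-0.8,0,0,0],[0,0,0,-0.8,0,0,0],[0,0,0,0,0,0,0]]'
python3 -c "
from h import *
p=box(24.2,25,0);p[2]=150;go(p,BT)"
```

```text
clock: 16.3
ee_pos: [442.5, 295.4, 67.0]
orientation: [1.263, 2.67, 0.476]
force: [-0.7, -1.2, 2.0]
finger_gap: 10.1
grasp_force: 30.0
clock: 16.97
ee_pos: [409.1, 267.3, 193.9]
orientation: [1.26, 2.664, 0.484]
force: [0.5, 0.7, -0.6]
finger_gap: 9.8
grasp_force: 30.0
shift [-8.16  2.06  2.67] turn [ 0.338 -0.157  0.869] rows>= 9
```

```bash
cat >> h.py <<'E'
def inhand(sx,sy):
    "plate in hand over slot (sx,sy): box-frame extents and correction to slot centre, tool units"
    s=read_state();p=camera("wrist");C=wcloud(p);P=C[np.isfinite(C).all(-1)];L=BA.inv().apply(P-BO)
    l=BA.inv().apply(s["ee_pos"]-BO);print("tcp",l.round(1))
    d=L-l;q=L[(abs(d[:,0])<7.5)&(abs(d[:,1])<32)&(d[:,2]<0)&(d[:,2]>-40)&(d[:,1]>10)]
    q2=L[(abs(d[:,0])<7.5)&(d[:,1]<30)&(d[:,1]>5)&(d[:,2]>15)&(d[:,2]<45)]
    e=np.percentile(q,[3,50,97],axis=0);print(len(q),e.round(1).tolist())
    e2=np.percentile(q2[q2[:,1]>q2[:,1].max()-12],[5,50,95],axis=0);print("upper",len(q2),e2.round(1).tolist())
    cx=(e[0,0]+e[2,0])/2;cy=e[1,1]-20;print("plate c",round(cx,1),round(cy,1),"bottom-tcp",round(e[0,2]-l[2],1))
    dx,dy=sx-cx,sy-cy;print("correction tool x,y units",round(dy/25,3),round(dx/25,3))
    w=(R.from_rotvec(s["orientation"]).inv()*BT).as_rotvec();print("turn",w.round(3))
E
python3 -m pendant '[[0,-0.91,0.23,0.26,0,0,0],[0,-0.91,0.23,0.26,0,0,0],[0,-0.91,0.23,0.26,0,0,0],[0,-0.91,0.23,0.26,0,0,0],[0,-0.91,0.23,0.26,0,0,0],[0,-0.91,0.23,0.26,0,0,0],[0,-0.91,0.23,0.26,0,0,0],[0,-0.91,0.23,0.26,0,0,0],[0,-0.91,0.23,0.26,0,0,0]]' | head -2
python3 -m pendant '[[0,0,0,0,0.042,-0.0195,0.109],[0,0,0,0,0.042,-0.0195,0.109],[0,0,0,0,0.042,-0.0195,0.109],[0,0,0,0,0.042,-0.0195,0.109],[0,0,0,0,0.042,-0.0195,0.109],[0,0,0,0,0.042,-0.0195,0.109],[0,0,0,0,0.042,-0.0195,0.109],[0,0,0,0,0.042,-0.0195,0.109],[0,0,0,0,0,0,0],[0,0,0,0,0,0,0]]'
python3 -c "
from h import *
inhand(24.2,25)"
```

```text
clock: 17.72
ee_pos: [591.0, 151.3, 149.3]
clock: 18.55
ee_pos: [590.6, 152.3, 149.7]
orientation: [-2.421, -1.997, 0.012]
force: [-0.2, -0.5, -2.7]
finger_gap: 9.5
grasp_force: 30.0
tcp [ 21.5  21.7 149.7]
204 [[16.2, 40.2, 120.0], [20.8, 40.9, 137.4], [25.5, 41.4, 148.8]]
upper 1008 [[14.8, 30.9, 167.6], [21.5, 34.2, 178.2], [28.2, 41.3, 191.0]]
plate c 20.9 20.9 bottom-tcp -29.7
correction tool x,y units 0.164 0.133
turn [-0.007  0.004  0.001]
```

```bash
python3 -m pendant '[[0,0.16,0.13,0.6,-0.007,0.004,0],[0,0,0,0.8,0,0,0],[0,0,0,0.8,0,0,0],[0,0,0,0.75,0,0,0],[0,0,0,0,0,0,0],[0,0,0,0,0,0,0]]'
python3 -c "
from h import *
inhand(24.3,25)"
```

```text
clock: 19.1
ee_pos: [593.0, 155.1, 75.5]
orientation: [-2.424, -1.996, 0.003]
force: [0.8, 0.1, -1.3]
finger_gap: 9.8
grasp_force: 30.0
tcp [23.2 24.9 75.5]
311 [[16.9, 43.6, 46.4], [22.6, 44.3, 69.3], [29.5, 56.7, 74.2]]
upper 997 [[16.5, 34.1, 93.0], [23.2, 37.4, 104.2], [29.9, 44.5, 116.8]]
plate c 23.2 24.3 bottom-tcp -29.1
correction tool x,y units 0.027 0.044
turn [-0.002  0.001 -0.001]
```

```bash
python3 -m pendant '[[0,0.03,0.06,0.2,0,0,0],[0,0,0,0.4,0,0,0],[0,0,0,0.3,0,0,0],[0,0,0,0,0,0,0]]'; python3 -m pendant '[[0,0,0,0.3,0,0,0],[0,0,0,0.2,0,0,0],[0,0,0,0,0,0,0]]'
```

```text
clock: 19.48
ee_pos: [598.3, 156.6, 58.8]
orientation: [2.425, 1.995, 0.006]
force: [-5.3, -0.1, 14.4]
finger_gap: 9.3
grasp_force: 30.0
clock: 19.73
ee_pos: [598.8, 158.0, 51.1]
orientation: [-2.426, -1.995, -0.008]
force: [-17.2, 1.9, 37.5]
finger_gap: 10.1
grasp_force: 30.0
```

```bash
python3 -m pendant '[[0,0,0,-0.4,0,0,0],[0,0,0,-0.5,0,0,0],[0,0,0,-0.1,0,0,0],[0,0,0,0,0,0,0],[0,0,0,0,0,0,0]]'
cat >> h.py <<'E'
def prof(sx):
    s=read_state();p=camera("wrist");C=wcloud(p);P=C[np.isfinite(C).all(-1)];L=BA.inv().apply(P-BO)
    l=BA.inv().apply(s["ee_pos"]-BO);print("tcp",l.round(1))
    L=L[(abs(L[:,0])<52)&(abs(L[:,1])<52)];q=L[(abs(L[:,0]-l[0])<9)&(abs(L[:,1]-l[1])<26)]
    for z in range(34,int(l[2])+42,5):
      w=q[(abs(q[:,2]-z-2.5)<2.5)&(q[:,1]>q[:,1].max()-9)]
      if len(w)>9:print(z,len(w),np.percentile(w,[3,50,97],axis=0).round(1).tolist())
    B=L[(L[:,2]>26)&(L[:,2]<34)&(abs(L[:,1]-l[1])<20)&(abs(L[:,0]-sx)<20)];x=np.sort(B[:,0]);i=np.diff(x).argmax();print("slot gap x",x[i:i+2].round(1))
E
python3 -c "
from h import *
prof(24)"
```

```text
clock: 20.15
ee_pos: [595.7, 155.7, 66.1]
orientation: [-2.426, -1.995, 0.001]
force: [-0.4, -0.3, -1.4]
finger_gap: 10.1
grasp_force: 30.0
tcp [25.8 26.  66.1]
44 14 [[21.7, 43.2, 46.8], [25.5, 43.4, 47.5], [29.4, 43.8, 48.7]]
49 37 [[20.9, 43.1, 49.2], [25.2, 43.6, 52.9], [29.5, 44.0, 53.9]]
54 29 [[21.5, 43.2, 54.2], [25.8, 43.5, 56.8], [29.4, 44.2, 58.9]]
59 33 [[20.6, 43.2, 59.1], [25.2, 43.7, 61.8], [29.9, 44.0, 63.9]]
64 47 [[20.7, 43.2, 64.3], [24.7, 43.7, 66.1], [29.6, 44.3, 68.9]]
69 40 [[20.9, 43.5, 69.2], [25.8, 43.8, 71.3], [29.6, 44.2, 73.9]]
74 54 [[20.9, 43.2, 74.5], [25.0, 43.7, 75.9], [29.6, 44.3, 78.6]]
79 48 [[20.8, 43.4, 79.5], [25.3, 44.0, 81.8], [30.3, 44.2, 83.9]]
84 70 [[20.7, 43.4, 84.4], [25.5, 43.9, 86.3], [30.4, 44.5, 88.6]]
89 59 [[21.2, 43.7, 89.2], [25.8, 44.1, 91.7], [30.2, 44.5, 93.8]]
94 75 [[20.9, 43.6, 94.4], [25.3, 44.1, 95.6], [30.0, 44.7, 98.7]]
99 119 [[20.7, 43.3, 99.5], [25.3, 44.1, 102.6], [30.3, 44.7, 103.9]]
104 16 [[22.1, 43.0, 104.0], [26.2, 43.5, 104.2], [29.2, 44.6, 104.7]]
slot gap x [17.5 30.7]
```

```bash
python3 -m pendant '[[0,0.05,-0.05,0,0,0,0],[0,0,0,0.2,0,0,0],[0,0,0,0.3,0,0,0],[0,0,0,0.2,0,0,0],[0,0,0,0,0,0,0]]'; python3 -m pendant '[[0,0,0,0.3,0,0,0],[0,0,0,0.3,0,0,0],[0,0,0,0,0,0,0]]'
```

```text
clock: 20.62
ee_pos: [593.5, 157.1, 46.8]
orientation: [-2.425, -1.995, 0.005]
force: [-1.2, 0.7, -2.9]
finger_gap: 9.8
grasp_force: 30.0
clock: 20.87
ee_pos: [593.7, 157.1, 32.1]
orientation: [-2.425, -1.995, 0.004]
force: [-0.3, 0.6, -1.7]
finger_gap: 9.9
grasp_force: 30.0
```

```bash
python3 -m pendant '[[0.24,0,0,0,0,0,0],[0.24,0,0,0,0,0,0],[0.24,0,0,-0.3,0,0,0],[0.24,0,0,-0.9,0,0,0],[0.24,0,0,-0.9,0,0,0],[0.24,0,0,-0.9,0,0,0],[0.24,0,0,-0.9,0,0,0],[0.24,0,0,-0.9,0,0,0],[0.24,0,0,0,0,0,0]]'
python3 -c "
from h import *
p=camera('wrist');C=wcloud(p);P=C[np.isfinite(C).all(-1)];L=BA.inv().apply(P-BO)
L=L[(abs(L[:,0])<52)&(abs(L[:,1])<52)]
for x in(-24,24):
  q=L[(abs(L[:,0]-x)<8)&(L[:,2]>50)&(L[:,2]<95)];print(len(q),np.percentile(q,[3,50,97],axis=0).round(1).tolist())
go(*grasp(-30,-25.7,60))
"
```

```text
clock: 21.62
ee_pos: [598.9, 158.1, 162.2]
orientation: [2.422, 1.992, 0.017]
force: [0.7, -0.2, 1.3]
finger_gap: 23.0
grasp_force: 0.0
589 [[-29.0, 6.2, 52.2], [-23.2, 26.0, 65.1], [-19.1, 44.1, 66.5]]
504 [[19.0, 5.6, 58.9], [23.5, 26.1, 65.3], [28.0, 44.2, 66.6]]
shift [ 1.55 -9.37  2.35] turn [-0.317  0.155 -0.874] rows>= 10
```

Plates 1 and 2 are both seated. Now plate 3, the low row at rack-y -26.

```bash
python3 -m pendant '[[0.32,0.16,-0.94,0,0,0,0],[0.32,0.16,-0.94,0,0,0,0],[0.32,0.16,-0.94,0,0,0,0],[0.32,0.16,-0.94,0,0,0,0],[0.32,0.16,-0.94,0,0,0,0],[0.32,0.16,-0.94,0,0,0,0],[0.32,0.16,-0.94,0,0,0,0],[0.32,0.16,-0.94,0,0,0,0],[0.32,0.16,-0.94,0,0,0,0],[0.32,0.16,-0.94,0,0,0,0]]' | head -2
python3 -m pendant '[[0.32,0,0,0,-0.04,0.02,-0.109],[0.32,0,0,0,-0.04,0.02,-0.109],[0.32,0,0,0,-0.04,0.02,-0.109],[0.32,0,0,0,-0.04,0.02,-0.109],[0.32,0,0,0,-0.04,0.02,-0.109],[0.32,0,0,0,-0.04,0.02,-0.109],[0.32,0,0,0,-0.04,0.02,-0.109],[0.32,0,0,0,-0.04,0.02,-0.109],[0.32,0,0,0,0,0,0]]'
python3 -c "
from h import *
go(*grasp(-30,-25.7,0))
p=camera('wrist');C=wcloud(p);P=C[np.isfinite(C).all(-1)]
L=RA.inv().apply(P-O);q=L[(L[:,0]<-15)&(L[:,0]>-60)&(L[:,2]>50)&(L[:,2]<75)&(abs(L[:,1])<60)];
if len(q):print(len(q),np.percentile(q,[2,50,98],axis=0).round(1).tolist())"
```

```text
clock: 22.5
ee_pos: [370.6, 241.9, 153.2]
clock: 23.25
ee_pos: [370.9, 240.8, 152.4]
orientation: [1.267, 2.68, 0.472]
force: [-0.3, -0.5, -0.1]
finger_gap: 30.6
grasp_force: 0.0
shift [-0.15 -0.56  4.47] turn [-0.004 -0.007 -0.003] rows>= 5
1200 [[-44.4, -43.9, 60.2], [-39.7, 6.8, 68.0], [-34.7, 44.3, 70.1]]
```

```bash
python3 -m pendant '[[0.32,-0.15,-0.5,0.4,-0.004,-0.007,-0.003],[0.32,0,0,0.82,0,0,0],[0.32,0,0,0.82,0,0,0],[0.32,0,0,0.82,0,0,0],[0.32,0,0,0.82,0,0,0],[0.32,0,0,0.8,0,0,0],[0,0,0,0,0,0,0],[0,0,0,0,0,0,0],[0,0,0,0,0,0,0],[0,0,0,0,0,0,0]]' 30
python3 -m pendant '[[0,0,0,-0.4,0,0,0],[0,0,0,-0.8,0,0,0],[0,0,0,-0.9,0,0,0],[0,0,0,-0.9,0,0,0],[0,0,0,-0.9,0,0,0],[0,0,0,-0.9,0,0,0],[0,0,0,-0.9,0,0,0],[0,0,0,0,0,0,0]]'
python3 -c "
from h import *
p=box(-24.4,-23,0);p[2]=150;go(p,BT)"
```

```text
clock: 24.13
ee_pos: [395.6, 256.3, 46.1]
orientation: [1.262, 2.671, 0.475]
force: [-0.2, -0.2, -1.3]
finger_gap: 9.7
grasp_force: 30.0
clock: 24.8
ee_pos: [359.3, 225.4, 185.4]
orientation: [1.258, 2.663, 0.484]
force: [1.8, 0.1, -1.0]
finger_gap: 9.7
grasp_force: 30.0
shift [-7.85  2.06  2.32] turn [ 0.339 -0.156  0.87 ] rows>= 8
```

```bash
python3 -m pendant '[[0,-0.97,0.28,0.27,0,0,0],[0,-0.97,0.28,0.27,0,0,0],[0,-0.97,0.28,0.27,0,0,0],[0,-0.97,0.28,0.27,0,0,0],[0,-0.97,0.28,0.27,0,0,0],[0,-0.97,0.28,0.27,0,0,0],[0,-0.97,0.28,0.27,0,0,0],[0,-0.97,0.28,0.27,0,0,0]]' | head -2
python3 -m pendant '[[0,0,0,0,0.042,-0.0195,0.109],[0,0,0,0,0.042,-0.0195,0.109],[0,0,0,0,0.042,-0.0195,0.109],[0,0,0,0,0.042,-0.0195,0.109],[0,0,0,0,0.042,-0.0195,0.109],[0,0,0,0,0.042,-0.0195,0.109],[0,0,0,0,0.042,-0.0195,0.109],[0,0,0,0,0.042,-0.0195,0.109],[0,0,0,0,0,0,0],[0,0,0,0,0,0,0]]'
python3 -c "
from h import *
p=box(-24.4,-23,0);p[2]=75;go(p,BT)
inhand(-24.1,-25)"
```

```text
clock: 25.47
ee_pos: [536.2, 119.4, 145.6]
clock: 26.3
ee_pos: [535.6, 120.6, 146.1]
orientation: [-2.42, -1.999, 0.013]
force: [-0.2, -0.6, -2.8]
finger_gap: 9.8
grasp_force: 30.0
shift [-0.11  0.1   2.84] turn [-0.007  0.005  0.002] rows>= 3
tcp [-26.5 -20.  146.1]
190 [[-31.9, -0.7, 118.8], [-27.2, -0.1, 134.0], [-22.5, 0.5, 145.0]]
upper 1047 [[-33.1, -9.9, 163.2], [-26.4, -6.3, 175.1], [-19.9, 0.4, 187.2]]
plate c -27.2 -20.1 bottom-tcp -27.3
correction tool x,y units -0.197 0.124
turn [-0.007  0.005  0.002]
```

```bash
python3 -m pendant '[[0,-0.19,0.12,0.6,-0.007,0.005,0.002],[0,0,0,0.8,0,0,0],[0,0,0,0.8,0,0,0],[0,0,0,0.7,0,0,0],[0,0,0,0,0,0,0],[0,0,0,0,0,0,0]]'
python3 -c "
from h import *
prof(-24)"
```

```text
clock: 26.85
ee_pos: [536.1, 114.9, 73.6]
orientation: [-2.425, -1.995, 0.003]
force: [0.6, 0.1, -2.1]
finger_gap: 9.7
grasp_force: 30.0
tcp [-24.9 -25.5  73.6]
44 17 [[-29.2, -6.0, 45.4], [-24.9, -5.8, 46.2], [-21.0, -5.4, 48.9]]
49 26 [[-29.4, -5.7, 49.1], [-25.2, -5.5, 51.9], [-21.1, -5.2, 53.6]]
54 38 [[-30.4, -6.5, 54.5], [-25.8, -5.7, 56.0], [-21.8, -5.1, 58.7]]
59 29 [[-29.8, -6.2, 59.2], [-25.5, -5.6, 61.3], [-20.6, -5.4, 63.9]]
64 34 [[-30.2, -6.0, 64.3], [-25.8, -5.3, 66.6], [-21.4, -4.9, 68.9]]
69 48 [[-29.9, -5.8, 69.2], [-24.9, -5.6, 70.5], [-20.9, -4.9, 73.9]]
74 36 [[-29.9, -5.7, 74.1], [-26.3, -5.4, 76.5], [-21.5, -5.1, 78.8]]
79 56 [[-29.9, -6.2, 79.6], [-24.9, -5.4, 81.6], [-20.9, -4.8, 83.6]]
84 51 [[-30.2, -6.2, 84.0], [-24.9, -5.3, 86.9], [-20.2, -5.0, 88.6]]
89 59 [[-29.7, -5.8, 89.4], [-25.4, -5.5, 90.7], [-20.6, -4.9, 93.5]]
94 66 [[-29.9, -5.9, 94.0], [-25.2, -5.3, 96.4], [-20.5, -4.9, 98.9]]
99 173 [[-29.8, -8.2, 99.3], [-25.4, -6.2, 102.4], [-20.6, -5.0, 103.7]]
slot gap x [-30.6 -17.1]
```

```bash
python3 -m pendant '[[0,0.02,0.05,0,0,0,0],[0,0,0,0.3,0,0,0],[0,0,0,0.2,0,0,0],[0,0,0,0,0,0,0],[0,0,0,0,0,0,0]]';python3 -c "
from h import *
prof(-24)" | sed -n '3,6p;$p'
```

```text
clock: 27.32
ee_pos: [538.4, 115.4, 61.7]
orientation: [-2.426, -1.995, 0.001]
force: [0.3, 0.1, -1.9]
finger_gap: 9.9
grasp_force: 30.0
39 32 [[-26.5, -5.0, 39.5], [-23.3, -4.4, 42.4], [-18.9, -4.2, 43.9]]
44 33 [[-28.3, -5.4, 44.0], [-22.7, -4.9, 45.6], [-18.9, -4.1, 48.4]]
49 31 [[-27.6, -5.1, 49.1], [-23.3, -4.5, 51.6], [-18.5, -4.2, 53.5]]
54 50 [[-28.0, -5.2, 54.6], [-23.3, -4.4, 57.1], [-18.6, -3.9, 58.6]]
slot gap x [-30.7 -18.7]
```

```bash
python3 -m pendant '[[0,-0.02,-0.04,0,0,0,0],[0,0,0,0.3,0,0,0],[0,0,0,0.2,0,0,0],[0,0,0,0,0,0,0]]';python3 -m pendant '[[0,0,0,0.2,0,0,0],[0,0,0,0.2,0,0,0],[0,0,0,0,0,0,0]]'
```

```text
clock: 27.7
ee_pos: [536.5, 114.9, 47.9]
orientation: [-2.425, -1.994, 0.004]
force: [0.2, 0.4, -1.6]
finger_gap: 9.5
grasp_force: 30.0
clock: 27.95
ee_pos: [536.8, 115.0, 38.2]
orientation: [-2.426, -1.994, 0.003]
force: [0.6, 0.4, -1.9]
finger_gap: 9.9
grasp_force: 30.0
```

```bash
python3 -m pendant '[[0.24,0,0,0,0,0,0],[0.24,0,0,0,0,0,0],[0.24,0,0,-0.3,0,0,0],[0.24,0,0,-0.9,0,0,0],[0.24,0,0,-0.9,0,0,0],[0.24,0,0,-0.9,0,0,0],[0.24,0,0,-0.9,0,0,0],[0.24,0,0,-0.9,0,0,0],[0.24,0,0,0,0,0,0]]'
python3 -c "
from h import *
p=camera('wrist');C=wcloud(p);P=C[np.isfinite(C).all(-1)];L=BA.inv().apply(P-BO)
L=L[(abs(L[:,0])<52)&(abs(L[:,1])<52)]
q=L[(abs(L[:,0]+24)<8)&(L[:,1]<0)&(L[:,2]>50)&(L[:,2]<85)];print(len(q),np.percentile(q,[3,50,97],axis=0).round(1).tolist())
go(*grasp(-30,25.7,60))
"
```

```text
clock: 28.7
ee_pos: [541.4, 115.5, 166.9]
orientation: [2.422, 1.991, 0.015]
force: [0.8, -0.2, 0.8]
finger_gap: 23.0
grasp_force: 0.0
500 [[-28.6, -43.9, 56.9], [-24.0, -23.7, 65.3], [-19.4, -5.3, 66.7]]
shift [ 4.96 -9.03  2.55] turn [-0.318  0.155 -0.874] rows>= 10
```

Plate 3 is seated. Now plate 4, the low row at rack-y +26.

```bash
python3 -m pendant '[[0.32,0.5,-0.9,0,0,0,0],[0.32,0.5,-0.9,0,0,0,0],[0.32,0.5,-0.9,0,0,0,0],[0.32,0.5,-0.9,0,0,0,0],[0.32,0.5,-0.9,0,0,0,0],[0.32,0.5,-0.9,0,0,0,0],[0.32,0.5,-0.9,0,0,0,0],[0.32,0.5,-0.9,0,0,0,0],[0.32,0.5,-0.9,0,0,0,0],[0.32,0.5,-0.9,0,0,0,0]]' | head -2
python3 -m pendant '[[0.32,0,0,0,-0.04,0.02,-0.109],[0.32,0,0,0,-0.04,0.02,-0.109],[0.32,0,0,0,-0.04,0.02,-0.109],[0.32,0,0,0,-0.04,0.02,-0.109],[0.32,0,0,0,-0.04,0.02,-0.109],[0.32,0,0,0,-0.04,0.02,-0.109],[0.32,0,0,0,-0.04,0.02,-0.109],[0.32,0,0,0,-0.04,0.02,-0.109],[0.32,0,0,0,0,0,0]]'
python3 -c "
from h import *
go(*grasp(-30,25.7,0))"
```

```text
clock: 29.58
ee_pos: [339.5, 281.4, 158.6]
clock: 30.33
ee_pos: [339.8, 280.0, 157.6]
orientation: [1.267, 2.68, 0.472]
force: [-0.5, -1.0, -0.1]
finger_gap: 30.5
grasp_force: 0.0
shift [-0.1  -0.67  4.65] turn [-0.004 -0.007 -0.003] rows>= 5
```

```bash
python3 -m pendant '[[0.32,-0.1,-0.6,0.5,-0.004,-0.007,-0.003],[0.32,0,0,0.84,0,0,0],[0.32,0,0,0.84,0,0,0],[0.32,0,0,0.84,0,0,0],[0.32,0,0,0.84,0,0,0],[0.32,0,0,0.8,0,0,0],[0,0,0,0,0,0,0],[0,0,0,0,0,0,0],[0,0,0,0,0,0,0],[0,0,0,0,0,0,0]]' 30
python3 -m pendant '[[0,0,0,-0.4,0,0,0],[0,0,0,-0.8,0,0,0],[0,0,0,-0.9,0,0,0],[0,0,0,-0.9,0,0,0],[0,0,0,-0.9,0,0,0],[0,0,0,-0.9,0,0,0],[0,0,0,-0.9,0,0,0],[0,0,0,0,0,0,0]]'
python3 -c "
from h import *
p=box(25.5,-25,0);p[2]=150;go(p,BT)"
```

```text
clock: 31.17
ee_pos: [363.0, 296.1, 46.4]
orientation: [1.263, 2.671, 0.475]
force: [-0.3, -0.5, -2.0]
finger_gap: 10.2
grasp_force: 30.0
clock: 31.83
ee_pos: [326.5, 265.5, 185.7]
orientation: [1.259, 2.664, 0.486]
force: [0.4, 0.6, -0.5]
finger_gap: 9.7
grasp_force: 30.0
shift [-11.52   3.19   2.75] turn [ 0.339 -0.158  0.87 ] rows>= 12
```

```bash
python3 -m pendant '[[0,-0.96,0.27,0.22,0,0,0],[0,-0.96,0.27,0.22,0,0,0],[0,-0.96,0.27,0.22,0,0,0],[0,-0.96,0.27,0.22,0,0,0],[0,-0.96,0.27,0.22,0,0,0],[0,-0.96,0.27,0.22,0,0,0],[0,-0.96,0.27,0.22,0,0,0],[0,-0.96,0.27,0.22,0,0,0],[0,-0.96,0.27,0.22,0,0,0],[0,-0.96,0.27,0.22,0,0,0]]' | head -2
python3 -m pendant '[[0,-0.96,0.27,0.22,0,0,0],[0,-0.96,0.27,0.22,0,0,0],[0,0,0,0,0.042,-0.0195,0.109],[0,0,0,0,0.042,-0.0195,0.109],[0,0,0,0,0.042,-0.0195,0.109],[0,0,0,0,0.042,-0.0195,0.109],[0,0,0,0,0.042,-0.0195,0.109],[0,0,0,0,0.042,-0.0195,0.109],[0,0,0,0,0.042,-0.0195,0.109],[0,0,0,0,0.042,-0.0195,0.109]]' | head -2
python3 -m pendant '[[0,0,0,0,0,0,0],[0,0,0,0,0,0,0]]'
python3 -c "
from h import *
inhand(24.1,-25)"
```

```text
clock: 32.67
ee_pos: [541.4, 130.6, 148.9]
clock: 33.5
ee_pos: [583.7, 105.3, 143.6]
clock: 33.67
ee_pos: [584.1, 105.2, 143.6]
orientation: [-2.42, -1.999, 0.013]
force: [0.1, -0.8, -1.8]
finger_gap: 9.8
grasp_force: 30.0
tcp [ 24.  -25.8 143.6]
210 [[18.7, -6.2, 115.3], [23.3, -5.3, 129.8], [27.9, -4.7, 142.6]]
upper 1066 [[17.3, -15.6, 161.3], [24.1, -11.6, 172.2], [30.7, -4.7, 184.5]]
plate c 23.3 -25.3 bottom-tcp -28.3
correction tool x,y units 0.012 0.032
turn [-0.007  0.005  0.002]
```

```bash
python3 -m pendant '[[0,0.01,0.09,0.7,-0.007,0.005,0.002],[0,0,0,0.8,0,0,0],[0,0,0,0.8,0,0,0],[0,0,0,0.8,0,0,0],[0,0,0,0.2,0,0,0],[0,0,0,0,0,0,0],[0,0,0,0,0,0,0]]'
python3 -c "
from h import *
prof(24)" | sed -n '1,6p;$p'
```

```text
clock: 34.3
ee_pos: [586.1, 104.7, 62.6]
orientation: [-2.426, -1.995, -0.001]
force: [-1.2, -0.7, -1.3]
finger_gap: 9.6
grasp_force: 30.0
tcp [ 26.2 -25.9  62.6]
34 37 [[21.7, -5.7, 34.2], [25.6, -5.4, 35.4], [30.0, -4.7, 38.6]]
39 24 [[20.9, -6.0, 40.2], [26.2, -5.3, 41.9], [30.0, -5.0, 43.7]]
44 39 [[20.7, -6.3, 44.1], [25.0, -5.2, 47.1], [29.9, -4.7, 48.7]]
49 33 [[21.3, -5.7, 49.2], [26.2, -5.4, 51.5], [30.4, -5.1, 53.6]]
54 32 [[20.8, -5.5, 54.6], [25.6, -5.2, 56.6], [29.7, -4.9, 58.4]]
slot gap x [17.5 30.9]
```

```bash
python3 -m pendant '[[0,0.01,-0.05,0,0,0,0],[0,0,0,0.3,0,0,0],[0,0,0,0.2,0,0,0],[0,0,0,0,0,0,0]]';python3 -m pendant '[[0,0,0,0.25,0,0,0],[0,0,0,0.2,0,0,0],[0,0,0,0,0,0,0]]'
```

```text
clock: 34.68
ee_pos: [587.8, 106.1, 57.9]
orientation: [2.426, 1.994, 0.006]
force: [-13.8, -1.2, 30.3]
finger_gap: 9.8
grasp_force: 30.0
clock: 34.93
ee_pos: [588.0, 107.0, 48.4]
orientation: [2.427, 1.995, 0.008]
force: [-18.1, 1.7, 39.8]
finger_gap: 9.4
grasp_force: 30.0
```

```bash
python3 -m pendant '[[0,0,0,-0.4,0,0,0],[0,0,0,-0.4,0,0,0],[0,0,0,-0.2,0,0,0],[0,0,0,0,0,0,0],[0,0,0,0,0,0,0]]'
python3 -c "
from h import *
prof(24)" | sed -n '1,5p;$p'
```

```text
clock: 35.35
ee_pos: [584.8, 105.2, 63.1]
orientation: [-2.427, -1.994, 0.0]
force: [0.7, 0.6, -1.5]
finger_gap: 9.9
grasp_force: 30.0
tcp [ 24.8 -25.7  63.1]
44 31 [[19.3, -7.4, 44.2], [24.2, -6.7, 46.7], [28.7, -6.4, 48.6]]
49 28 [[19.9, -7.0, 49.7], [24.8, -6.5, 51.1], [28.6, -6.2, 53.6]]
54 46 [[19.5, -7.2, 54.4], [24.2, -6.6, 56.2], [29.0, -5.9, 58.6]]
59 37 [[19.7, -6.9, 59.2], [23.7, -6.4, 61.3], [28.8, -6.2, 63.7]]
slot gap x [17.4 31.6]
```

```bash
python3 -m pendant '[[0,0.07,0,0,0,0,0],[0,0,0,0,0,0,0],[0,0,0,0.3,0,0,0],[0,0,0,0.2,0,0,0],[0,0,0,0,0,0,0]]';python3 -m pendant '[[0,0,0,0.25,0,0,0],[0,0,0,0.15,0,0,0],[0,0,0,0,0,0,0]]'
```

```text
clock: 35.82
ee_pos: [583.8, 106.8, 48.6]
orientation: [-2.425, -1.993, 0.005]
force: [-0.0, -0.3, -2.2]
finger_gap: 10.2
grasp_force: 30.0
clock: 36.07
ee_pos: [584.4, 106.9, 39.5]
orientation: [-2.426, -1.994, 0.003]
force: [0.3, -0.3, -1.0]
finger_gap: 9.9
grasp_force: 30.0
```

```bash
python3 -m pendant '[[0,0,0,0.15,0,0,0],[0,0,0,0.1,0,0,0],[0,0,0,0,0,0,0],[0.24,0,0,0,0,0,0],[0.24,0,0,0,0,0,0],[0.24,0,0,0,0,0,0]]'; python3 -m pendant '[[0.24,0,0,-0.3,0,0,0],[0.24,0,0,-0.9,0,0,0],[0.24,0,0,-0.9,0,0,0],[0.24,0,0,-0.9,0,0,0],[0.24,0,0,-0.9,0,0,0],[0.24,0,0,-0.9,0,0,0],[0.24,0,0,-0.9,0,0,0],[0.24,0,0,0,0,0,0]]'
python3 -c "
from h import *
p=camera('wrist');C=wcloud(p);P=C[np.isfinite(C).all(-1)];L=BA.inv().apply(P-BO)
L=L[(abs(L[:,0])<52)&(abs(L[:,1])<52)]
for i in(-24,24):
  for j in(-25,25):
    q=L[(abs(L[:,0]-i)<8)&(abs(L[:,1]-j)<24)&(L[:,2]>50)&(L[:,2]<85)];print(len(q),np.percentile(q,[3,50,97],axis=0).round(1).tolist())
C=topdown(p,520,330,1,1,'/tmp/x.png')
for n in('scene','side'):
  p=camera(n)
  for t in('lid_rib','lid_tongue','groove','plate_a_mid'):print(n,t,[(np.round(d['location'],1).tolist(),round(float(d['confidence']),2)) for d in spot_point(t,p)[:4]])
  C=cloud(p);C[p['range_z']==0]=np.nan
  m=np.isfinite(C).all(-1)&(abs(C[...,0]-555)<120)&(abs(C[...,1]-415)<110)&(C[...,2]>9)&(C[...,2]<19);Q=C[m]
  r=cv2.minAreaRect(Q[:,:2].astype(np.float32));print(len(Q),np.round(r[0],1),np.round(r[1],1),round(r[2],1))
  m=np.isfinite(C).all(-1)&(abs(C[...,0]-555)<80)&(abs(C[...,1]-415)<80)&(C[...,2]>41)&(C[...,2]<52);Q=C[m]
  if len(Q)>5:r=cv2.minAreaRect(Q[:,:2].astype(np.float32));print('rib',len(Q),np.round(r[0],1),np.round(r[1],1),round(r[2],1),np.median(Q[:,2]))
"
```

```text
clock: 36.57
ee_pos: [585.9, 107.0, 35.4]
orientation: [2.427, 1.994, 0.002]
force: [0.2, 0.5, -0.5]
finger_gap: 21.4
grasp_force: 0.0
clock: 37.23
ee_pos: [588.6, 107.3, 184.3]
orientation: [2.423, 1.991, 0.014]
force: [0.8, 0.7, 1.0]
finger_gap: 22.8
grasp_force: 0.0
498 [[-28.6, -43.5, 52.1], [-23.0, -24.4, 65.1], [-18.9, -5.5, 66.6]]
534 [[-28.7, 5.0, 54.1], [-23.0, 24.1, 65.1], [-18.9, 42.9, 66.7]]
429 [[19.9, -42.7, 52.5], [23.9, -22.7, 65.4], [28.6, -5.1, 66.7]]
443 [[18.6, 6.4, 63.9], [23.2, 25.3, 65.3], [27.9, 43.0, 66.7]]
scene lid_rib [([554.4, 411.5, 28.5], 0.74), ([595.2, 151.8, 34.2], 0.6)]
scene lid_tongue []
scene groove [([621.6, 129.3, 74.8], 0.58)]
scene plate_a_mid [([536.8, 116.4, 33.9], 0.43)]
1933 [543.6 364.4] [201.7 203.1] 25.8
rib 141 [549.8 414.8] [15.9 58.6] 24.6 45.35284357257545
side lid_rib [([549.9, 413.6, 29.0], 0.72)]
side lid_tongue []
side groove [([625.3, 124.8, 73.1], 0.84)]
side plate_a_mid [([537.0, 119.9, 27.7], 0.7)]
218 [543.  390.6] [ 68.9 157.7] 61.6
```

All four plates are seated, with tops at 66 mm. Now a close look at the lid.

```bash
python3 -c "
from h import *
go([592,323,185],tool([0,0,-1],[np.cos(.436),np.sin(.436),0]))"
```

```text
shift [ 8.53 -1.4  -0.34] turn [-0.001 -0.    -0.631] rows>= 9
```

```bash
python3 -m pendant '[[0.42,0.95,-0.15,0,0,0,0],[0.42,0.95,-0.15,0,0,0,0],[0.42,0.95,-0.15,0,0,0,0],[0.42,0.95,-0.15,0,0,0,0],[0.42,0.95,-0.15,0,0,0,0],[0.42,0.95,-0.15,0,0,0,0],[0.42,0.95,-0.15,0,0,0,0],[0.42,0.95,-0.15,0,0,0,0],[0.42,0.95,-0.15,0,0,0,0]]' |head -2;  python3 -m pendant '[[0.42,0,0,0,0,0,-0.105],[0.42,0,0,0,0,0,-0.105],[0.42,0,0,0,0,0,-0.105],[0.42,0,0,0,0,0,-0.105],[0.42,0,0,0,0,0,-0.105],[0.42,0,0,0,0,0,-0.105],[0.42,0,0,0,0,0,0],[0.42,0,0,0,0,0,0]]'
python3 -c "
from h import *
p=camera('wrist');cv2.imwrite('pics/w5.png',p['pixels'])
C=wcloud(p)
for t in('lid_rib','lid_tongue'):print(t,[(np.round(d['location'],1).tolist(),round(float(d['confidence']),2)) for d in spot_point(t,p)[:4]])
P=C[np.isfinite(C).all(-1)&(abs(C[...,0]-553)<95)&(abs(C[...,1]-415)<95)]
for a,b in((9,19),(41,52)):
  Q=P[(P[:,2]>a)&(P[:,2]<b)];r=cv2.minAreaRect(Q[:,:2].astype(np.float32));print(len(Q),np.round(r[0],1),np.round(r[1],1),round(r[2],1),np.median(Q[:,2]))
"
```

```text
clock: 38.53
ee_pos: [593.4, 324.4, 176.9]
clock: 39.2
ee_pos: [593.5, 323.2, 176.9]
orientation: [-1.693, -2.646, 0.0]
force: [0.3, -0.7, 0.0]
finger_gap: 40.0
grasp_force: 0.0
lid_rib [([578.6, 405.0, 29.3], 0.81), ([599.0, 155.4, 31.0], 0.43)]
lid_tongue [([650.7, 429.9, 6.9], 0.8)]
10547 [549.6 388. ] [213.9 116. ] 25.7 11.422089015550611
918 [580.5 402.9] [15.8 54.1] 25.4 45.09946361338166
```

View pics/w5.png

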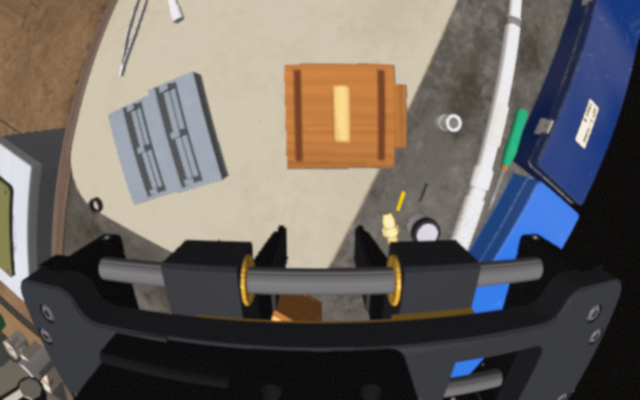

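The lid was knocked: its rib is now at about (580,403), seen at pixel (341,113), with yaw 25.4°, and the rack is empty. Grasping it there.

```bash
python3 -m pendant '[[0.42,0.9,0.12,0.6,0,0,0],[0.42,0.9,0.12,0.6,0,0,0],[0.42,0.8,0.12,0.6,0,0,0],[0.42,0.8,0.1,0.6,0,0,0],[0.42,0,0,0.6,0,0,0],[0.42,0,0,0.5,0,0,0],[0.42,0,0,0,0,0,0]]'
python3 -c "
from h import *
go([580.2,403.1,17],tool([0,0,-1],[np.cos(np.radians(25.5)),np.sin(np.radians(25.5)),0]))
p=camera('wrist');C=wcloud(p)
P=C[np.isfinite(C).all(-1)&(abs(C[...,0]-580)<45)&(abs(C[...,1]-403)<45)]
Q=P[(P[:,2]>41)&(P[:,2]<50)];print(len(Q))
if len(Q)>20:r=cv2.minAreaRect(Q[:,:2].astype(np.float32));print(len(Q),np.round(r[0],1),np.round(r[1],1),round(r[2],1),np.median(Q[:,2]))
"
```

```text
clock: 39.93
ee_pos: [566.4, 403.5, 85.7]
orientation: [-1.689, -2.646, 0.009]
force: [-0.3, -0.5, -1.2]
finger_gap: 39.7
grasp_force: 0.0
shift [-0.24  0.51  2.74] turn [-0.006  0.001 -0.01 ] rows>= 3
851
851 [593.1 400.9] [14.9 46.5] 25.1 45.213950924635014
```

```bash
python3 -c "
from h import *
s=read_state();print(s['ee_pos'])
for n in('wrist','scene','side'):
  p=camera(n);C=wcloud(p) if n=='wrist' else cloud(p)
  if n!='wrist':C[p['range_z']==0]=np.nan
  print(n,[(np.round(d['location'],1).tolist(),round(float(d['confidence']),2)) for d in spot_point('lid_rib',p)[:2]],[np.round(d['location'],1).tolist() for d in spot_point('lid_tongue',p)[:1]])
  P=C[np.isfinite(C).all(-1)&(abs(C[...,0]-585)<45)&(abs(C[...,1]-403)<45)]
  Q=P[(P[:,2]>41)&(P[:,2]<50)]
  if len(Q)>20:r=cv2.minAreaRect(Q[:,:2].astype(np.float32));print(len(Q),np.round(r[0],1),np.round(r[1],1),round(r[2],1),np.median(Q[:,2]))
"
```

```text
[567.30830942 403.67423015  87.43703087]
wrist [([592.6, 394.2, 28.1], 0.7)] [[665.4, 426.1, 4.4]]
978 [593.2 400.7] [16.2 47. ] 25.9 45.1576232001993
scene [([597.1, 394.9, 29.7], 0.77), ([660.7, 433.0, 3.5], 0.68)] [[660.9, 433.9, 4.8]]
129 [592.6 398.3] [16.7 57.3] 26.5 45.43048697604525
side [([596.7, 396.3, 27.7], 0.73)] [[661.8, 430.6, 2.1]]
92 [596.5 393.8] [17.  55.2] 27.8 44.168637698826295
```

The lid was still sliding in the earlier picture. Its rib is now at about (594.8,396.9), so I re-aim.

```bash
python3 -c "
from h import *
go([594.8,396.9,17],tool([0,0,-1],[np.cos(np.radians(26)),np.sin(np.radians(26)),0]))"
```

```text
shift [-0.74  0.81  2.94] turn [ 0.001 -0.    -0.019] rows>= 3
```

```bash
python3 -m pendant '[[0.42,-0.74,0.8,0,0,0,-0.019],[0.42,0,0,0.3,0,0,0],[0.42,0,0,0.4,0,0,0],[0.42,0,0,0,0,0,0],[0.42,0,0,0,0,0,0]]'
python3 -c "
from h import *
go([594.8,396.9,17],tool([0,0,-1],[np.cos(np.radians(26)),np.sin(np.radians(26)),0]))
s=read_state();A=R.from_rotvec(s['orientation'])
p=camera('wrist');C=wcloud(p);P=C[np.isfinite(C).all(-1)];T=A.inv().apply(P-s['ee_pos'])
q=T[(abs(T[:,1])<20)&(abs(T[:,0])<60)&(P[:,2]>20)&(P[:,2]<44)];print(np.percentile(q,[3,50,97],axis=0).round(1).tolist())
q=T[(abs(T[:,1])<20)&(abs(T[:,0])<60)&(P[:,2]>43)&(P[:,2]<48)];print('top',len(q),np.percentile(q,[1,50,99],axis=0).round(1).tolist())"
```

```text
clock: 40.85
ee_pos: [592.6, 396.4, 70.4]
orientation: [-1.663, -2.663, 0.004]
force: [0.4, 0.5, -0.3]
finger_gap: 39.8
grasp_force: 0.0
shift [-0.02  0.09  2.13] turn [-0.003 -0.     0.   ] rows>= 3
[[-24.0, -4.7, 26.4], [24.9, 2.8, 27.7], [27.1, 10.8, 47.2]]
top 1749 [[-27.7, -4.6, 23.6], [1.2, 2.8, 25.1], [26.2, 10.6, 27.2]]
```

```bash
python3 -m pendant '[[0.42,-0.03,0.1,0.2,0,0,0],[0.42,0,0,0.6,0,0,0],[0.42,0,0,0.6,0,0,0],[0.42,0,0,0.4,0,0,0],[0.42,0,0,0.2,0,0,0],[0.42,0,0,0,0,0,0]]'; python3 -m pendant '[[0.1,0,0,0,0,0,0],[0,0,0,0,0,0,0],[0,0,0,0,0,0,0],[0,0,0,0,0,0,0]]' 40
```

```text
clock: 41.4
ee_pos: [594.9, 396.3, 18.9]
orientation: [-1.663, -2.662, 0.007]
force: [-0.6, 0.2, -0.2]
finger_gap: 39.6
grasp_force: 0.0
clock: 41.73
ee_pos: [597.2, 397.6, 23.3]
orientation: [1.664, 2.664, 0.002]
force: [-2.1, -1.4, 1.7]
finger_gap: 18.8
grasp_force: 1.0
```

```bash
python3 -m pendant '[[0,0,0,0,0,0,0],[0,0,0,0,0,0,0],[0,0,0,-0.1,0,0,0],[0,0,0,-0.5,0,0,0],[0,0,0,-0.8,0,0,0],[0,0,0,-0.8,0,0,0],[0,0,0,-0.8,0,0,0],[0,0,0,-0.8,0,0,0],[0,0,0,-0.8,0,0,0],[0,0,0,0,0,0,0]]' 40
python3 -c "
from h import *
s=read_state();A=R.from_rotvec(s['orientation'])
p=camera('wrist');C=wcloud(p);P=C[np.isfinite(C).all(-1)];T=A.inv().apply(P-s['ee_pos'])
q=T[(abs(T[:,1])<58)&(T[:,0]>30)&(T[:,0]<52)&(T[:,2]>-10)&(T[:,2]<30)];print('board',len(q),np.percentile(q,[1,50,99],axis=0).round(1).tolist());lin=np.linalg.lstsq(np.c_[q[:,:2],np.ones(len(q))],q[:,2],rcond=None)[0];print(lin)
q=T[(abs(T[:,1])<90)&(T[:,0]>-20)&(T[:,0]<75)&(T[:,2]>-10)&(T[:,2]<30)];print('edge',np.percentile(q,[.5,99.5],axis=0).round(1).tolist())
q=q[(q[:,1]>62)];print('tongue',len(q),np.percentile(q,[1,50,99],axis=0).round(1).tolist() if len(q) else 0)
go([500,260,170],BT)"
```

```text
clock: 42.57
ee_pos: [599.3, 398.7, 143.7]
orientation: [1.662, 2.661, 0.013]
force: [1.2, 0.4, -0.8]
finger_gap: 15.8
grasp_force: 40.0
board 6846 [[30.2, -56.8, 10.1], [41.2, 0.1, 11.7], [51.8, 56.7, 13.3]]
[5.33186344e-03 7.22682963e-04 1.14918835e+01]
edge [[-3.1, -59.4, -6.0], [57.7, 72.4, 15.8]]
tongue 1036 [[-8.4, 62.2, 13.4], [15.7, 67.8, 14.9], [35.6, 73.4, 17.4]]
shift [-3.24 -5.96 -1.2 ] turn [ 0.006 -0.003  0.646] rows>= 6
```

The lid is held flat, with the TCP 19.8 mm above its underside and the tongue tip 73.5 mm ahead. Next I turn it to the box yaw and bring it over the box.

```bash
python3 -m pendant '[[0,0,-0.3,-0.3,0.001,0,0.108],[0,0,-0.3,-0.3,0.001,0,0.108],[0,0,-0.3,-0.3,0.001,0,0.108],[0,0,-0.3,-0.3,0.001,0,0.108],[0,0,0,0,0.001,0,0.108],[0,0,0,0,0.001,0,0.106],[0,0,0,0,0,0,0]]'
cat >> h.py <<'E'
TILT=R.from_euler("xyz",[0,np.radians(10),0])
def lidgo(tip,deg=10):
    r=BA*R.from_euler("y",deg,degrees=True)
    tcp=BO+BA.apply(tip)-r.apply([73.8,0,-19.8]);print("tcp",tcp.round(1))
    go(tcp,tool(r.apply([0,0,-1]),r.apply([1,0,0])))
E
python3 -c "
from h import *
lidgo([45,0,125],0)
lidgo([45,0,125])"
```

```text
clock: 43.2
ee_pos: [567.3, 388.1, 165.4]
orientation: [-2.423, -1.994, 0.012]
force: [-0.4, 0.5, -1.7]
finger_gap: 15.8
grasp_force: 40.0
tcp [537.1 140.6 144.8]
shift [-9.95  0.73  0.85] turn [-0.008  0.003 -0.002] rows>= 10
tcp [541.6 139.7 157.3]
shift [-9.95  0.9   0.35] turn [ 0.167  0.003 -0.002] rows>= 10
```

```bash
python3 -m pendant '[[0,-0.9,0.08,0,0,0,0],[0,-0.9,0.08,0,0,0,0],[0,-0.9,0.08,0,0,0,0],[0,-0.9,0.08,0,0,0,0],[0,-0.9,0.08,0,0,0,0],[0,-0.9,0.08,0,0,0,0],[0,-0.9,0.08,0,0,0,0],[0,-0.9,0.08,0,0,0,0],[0,-0.9,0.08,0,0,0,0],[0,-0.9,0.08,0,0,0,0]]' | head -2;  python3 -m pendant '[[0,-0.5,0.08,0,0.04,0,0],[0,-0.45,0.02,0,0.04,0,0],[0,0,0,0,0.04,0,0],[0,0,0,0,0.04,0,0],[0,0,0,0,0,0,0],[0,0,0,0,0,0,0]]'
cat >> h.py <<'E'
def lidlook():
    s=read_state();A=R.from_rotvec(s["orientation"]);p=camera("wrist");C=wcloud(p);P=C[np.isfinite(C).all(-1)]
    T=A.inv().apply(P-s["ee_pos"]);L=BA.inv().apply(P-BO)
    q=(abs(T[:,1])<80)&(T[:,0]>5)&(T[:,0]<70)&(T[:,2]>2)&(T[:,2]<22)
    t=q&(T[:,1]>63)&(T[:,0]<40);b=q&(T[:,1]<55)&(T[:,0]>30)
    if t.sum()>20:print("tongue tip x,z box",np.percentile(L[t,0],98).round(1),"ztop med",np.median(L[t&(T[:,1]>70),2]).round(1),"y max",np.percentile(L[t,1],99).round(1))
    print("board y max",np.percentile(L[b,1],99.5).round(1),"top in tool",np.median(T[b,2]).round(1))
    e=b&(T[:,1]<-50);print("-x edge",np.percentile(L[b,0],.5).round(1),"z",np.median(L[e,2]).round(1))
    m=(L[:,2]>85)&(L[:,2]<96)&(L[:,0]>55)&(abs(L[:,1])<60);print("lip",m.sum(),np.percentile(L[m],[1,50,99],axis=0).round(1).tolist() if m.sum() else 0)
    print("tcp box",BA.inv().apply(s["ee_pos"]-BO).round(1),"tilt deg",np.degrees(np.arcsin(-BA.inv().apply(A.apply([0,0,1]))[0])).round(1))
    return p
E
python3 -c "
from h import *
lidlook()
lidgo([48,0,77])"
```

```text
clock: 44.03
ee_pos: [543.9, 162.7, 166.0]
clock: 44.53
ee_pos: [542.6, 139.9, 166.2]
orientation: [-2.321, -1.916, 0.163]
force: [-0.2, 0.6, -2.5]
finger_gap: 16.2
grasp_force: 40.0
tongue tip x,z box 46.4 ztop med 139.6 y max 35.7
board y max 57.9 top in tool 11.8
-x edge -84.0 z 163.4
lip 3568 [[60.0, -43.6, 86.3], [72.0, 11.8, 89.8], [84.5, 59.0, 91.8]]
tcp box [-23.3   0.3 166.2] tilt deg 9.6
tcp [544.5 139.2 109.3]
shift [-0.02  0.47  2.24] turn [0.008 0.002 0.001] rows>= 3
```

```bash
python3 -m pendant '[[0,0,0.14,0.6,0.008,0.002,0],[0,0,0.14,0.6,0,0,0],[0,0,0.14,0.6,0,0,0],[0,0,0.07,0.42,0,0,0],[0,0,0,0,0,0,0],[0,0,0,0,0,0,0]]'
python3 -c "
from h import *
p=lidlook()
cv2.imwrite('pics/w6.png',p['pixels'][100:340,200:520].repeat(2,0).repeat(2,1))
lidgo([70,0,75])"
```

```text
clock: 45.08
ee_pos: [544.5, 139.8, 109.6]
orientation: [-2.316, -1.909, 0.169]
force: [0.0, 0.5, -1.6]
finger_gap: 16.0
grasp_force: 40.0
tongue tip x,z box 48.0 ztop med 82.4 y max 36.0
board y max 58.1 top in tool 11.8
-x edge -82.2 z 107.5
lip 5226 [[59.8, -58.0, 85.9], [71.5, 16.5, 89.7], [84.3, 59.2, 91.7]]
tcp box [-21.4   0.6 109.6] tilt deg 10.1
tcp [566.1 135.  107.3]
shift [-0.03  0.87 -0.01] turn [ 0.001 -0.     0.   ] rows>= 1
```

View pics/w6.png

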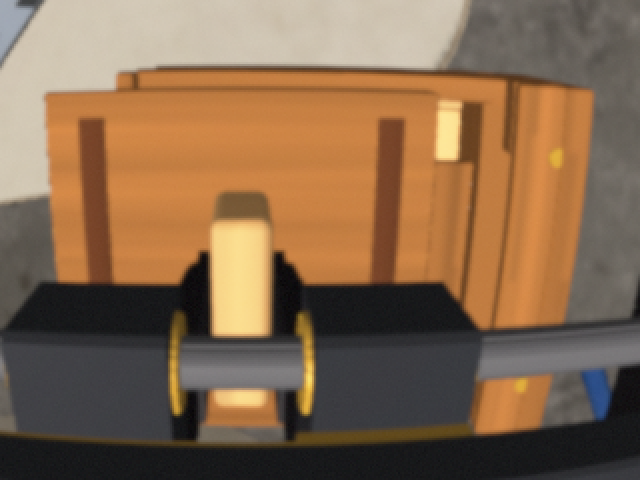

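The tongue tip at (470,230) in the crop faces the lip at (545,200), 12 mm short of it. I'll lower 2 mm and slide it in.

```bash
python3 -m pendant '[[0,0,0,0.1,0,0,0],[0,0,0.3,-0.03,0,0,0],[0,0,0.3,-0.04,0,0,0],[0,0,0.15,-0.02,0,0,0],[0,0,0,0,0,0,0]]'
python3 -c "
from h import *
lidlook();lidgo([70.5,0,74])"
```

```text
clock: 45.55
ee_pos: [565.0, 135.9, 107.8]
orientation: [-2.318, -1.91, 0.164]
force: [-0.4, -0.1, -2.1]
finger_gap: 15.8
grasp_force: 40.0
tongue tip x,z box 77.3 ztop med 89.7 y max 40.2
board y max 58.2 top in tool 11.9
-x edge -61.2 z 105.5
lip 4661 [[55.4, -54.4, 85.6], [73.1, 24.6, 89.8], [84.4, 59.3, 91.7]]
tcp box [ -0.6   0.7 107.8] tilt deg 9.9
tcp [566.6 134.9 106.3]
shift [-0.03  0.11  0.03] turn [ 0.001 -0.001 -0.001] rows>= 1
```

```bash
python3 -m pendant '[[0,0,0.09,0.02,0,0,0],[0,0,0,0,0,0,0],[0,0,-0.035,0.13,-0.0436,0,0],[0,0,-0.035,0.13,-0.0436,0,0],[0,0,0,0,0,0,0]]'
python3 -c "
from h import *
lidlook();lidgo([71,0,73],3)"
```

```text
clock: 46.02
ee_pos: [561.1, 136.5, 99.5]
orientation: [-2.37, -1.955, 0.086]
force: [-0.4, -0.0, -2.2]
finger_gap: 15.7
grasp_force: 40.0
tongue tip x,z box 74.4 ztop med 89.5 y max 40.3
board y max 58.1 top in tool 11.8
-x edge -64.8 z 92.4
lip 4758 [[59.8, -55.2, 86.3], [73.1, 23.4, 89.8], [84.4, 59.2, 91.6]]
tcp box [-4.5  0.6 99.5] tilt deg 5.0
tcp [563.8 135.4  96.6]
shift [-0.02  0.1   0.12] turn [-0.036 -0.     0.   ] rows>= 1
```

```bash
python3 -m pendant '[[0,0,0.14,-0.01,0,0,0],[0,0,0,0,0,0,0],[0,0,0,0,0,0,0]]'
python3 -c "
from h import *
lidlook();lidgo([71,0,72.5],2)"
```

```text
clock: 46.32
ee_pos: [567.1, 135.5, 100.4]
orientation: [-2.372, -1.954, 0.084]
force: [-0.1, -1.0, -1.6]
finger_gap: 15.9
grasp_force: 40.0
tongue tip x,z box 80.7 ztop med 90.0 y max 40.3
board y max 58.3 top in tool 11.8
-x edge -58.7 z 93.4
lip 4376 [[59.8, -50.9, 85.8], [72.9, 26.7, 89.8], [84.5, 59.3, 91.7]]
tcp box [  1.6   0.7 100.4] tilt deg 5.0
tcp [563.4 135.5  94.9]
shift [-0.03 -0.12  0.23] turn [-0.052 -0.001 -0.001] rows>= 1
```

```bash
python3 -m pendant '[[0,0,-0.02,0.11,-0.026,0,0],[0,0,-0.03,0.1,-0.026,0,0],[0,0,0,0,0,0,0],[0,0,0,0,0,0,0]]'
python3 -c "
from h import *
lidlook();lidgo([71,0,72],0)"
```

```text
clock: 46.7
ee_pos: [564.6, 135.9, 95.0]
orientation: [-2.403, -1.98, 0.035]
force: [0.1, -0.1, -1.5]
finger_gap: 15.7
grasp_force: 40.0
tongue tip x,z box 77.9 ztop med 89.5 y max 40.1
board y max 61.0 top in tool 11.9
-x edge -70.2 z 84.4
lip 4501 [[59.8, -52.9, 86.2], [73.0, 25.6, 89.8], [84.4, 59.4, 91.6]]
tcp box [-0.9  0.6 95. ] tilt deg 2.0
tcp [562.7 135.6  91.8]
shift [-0.03 -0.08  0.14] turn [-0.035 -0.    -0.   ] rows>= 1
```

```bash
python3 -m pendant '[[0,0,-0.02,0.07,-0.0175,0,0],[0,0,-0.03,0.07,-0.0175,0,0],[0,0,0,0,0,0,0],[0,0,0,0,0,0,0]]'
python3 -c "
from h import *
lidlook()"
```

```text
clock: 47.08
ee_pos: [563.1, 136.2, 91.5]
orientation: [-2.424, -1.998, -0.001]
force: [0.5, -0.3, -1.7]
finger_gap: 15.9
grasp_force: 40.0
tongue tip x,z box 75.8 ztop med 89.1 y max 39.9
board y max 62.1 top in tool 11.9
-x edge -70.3 z 78.8
lip 4584 [[59.8, -53.5, 86.0], [72.8, 25.0, 89.8], [84.4, 59.4, 91.6]]
tcp box [-2.5  0.7 91.5] tilt deg -0.0
```

```bash
python3 -m pendant '[[0,0,0,0.06,0,0,0],[0,0,0,0,0,0,0],[0,0,0,0,0,0,0]]'; python3 -m pendant '[[0.24,0,0,0,0,0,0],[0.24,0,0,0,0,0,0],[0.24,0,0,-0.3,0,0,0],[0.24,0,0,-0.9,0,0,0],[0.24,0,0,-0.9,0,0,0],[0.24,0,0,-0.9,0,0,0],[0.24,0,0,0,0,0,0]]'
python3 -c "
from h import *
p=camera('wrist');C=wcloud(p);P=C[np.isfinite(C).all(-1)];L=BA.inv().apply(P-BO)
for a in(-58,-40,-20,20,40,55):
  q=L[(abs(L[:,0]-a)<3)&(abs(L[:,1]-35)<15)&(L[:,2]>60)&(L[:,2]<110)];print(a,len(q),np.median(q[:,2]).round(1) if len(q) else 0)
q=L[(abs(L[:,1]-35)<15)&(L[:,2]>70)&(L[:,2]<86)];h=np.histogram(q[:,0],np.arange(-75,-52,1));
for e in range(-75,-52,2):
  w=q[(q[:,0]>=e)&(q[:,0]<e+2)];print(e,len(w),np.median(w[:,2]).round(1) if len(w) else 0,end='; ')
q=L[(abs(L[:,0])<12)&(L[:,2]>108)&(L[:,2]<120)];print('rib',np.percentile(q,[2,50,98],axis=0).round(1).tolist())
cv2.imwrite('pics/w7.png',p['pixels'])
"
```

```text
clock: 47.38
ee_pos: [563.7, 136.2, 91.2]
orientation: [-2.424, -1.998, -0.001]
force: [-3.9, -0.4, 4.9]
finger_gap: 16.0
grasp_force: 40.0
clock: 47.97
ee_pos: [566.8, 136.6, 171.3]
orientation: [2.42, 1.995, 0.014]
force: [0.2, -0.5, 1.0]
finger_gap: 22.9
grasp_force: 0.0
-58 226 79.4
-40 241 79.4
-20 245 79.4
20 243 79.4
40 246 80.0
55 212 79.3
-75 0 0; -73 3 76.9; -71 67 78.2; -69 81 78.4; -67 72 78.3; -65 95 75.6; -63 45 79.2; -61 73 79.3; -59 77 79.4; -57 76 79.4; -55 73 79.4; -53 75 79.3; rib [[-10.0, -24.8, 110.3], [-2.1, 2.7, 113.2], [5.6, 27.8, 114.7]]
```

View pics/w7.png

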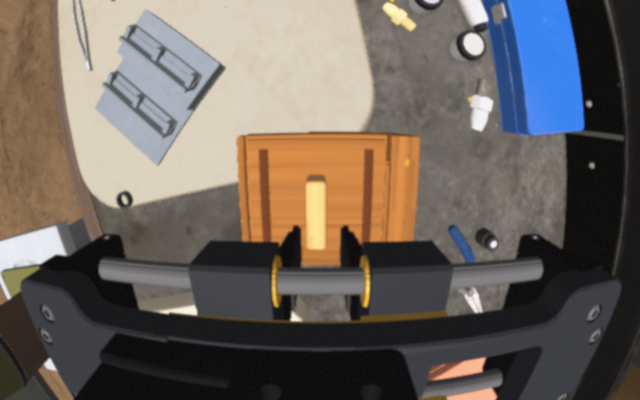

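The lid lies flat: its top reads 79.4 mm along the whole board, the gap to the stop bar shows at x≈-64.5, and the tongue is under the lip at pixel (405,200). The rack is empty, so I'll retreat a little and hand in.

```bash
python3 -m pendant '[[0.24,0,0,-0.8,0,0,0],[0.24,0,0,-0.8,0,0,0],[0.24,0,0,-0.8,0,0,0],[0.24,0,0,0,0,0,0],[0.24,0,0,0,0,0,0]]' | head -2; python3 -c "
from station import close_job
print(close_job())"
```

```text
clock: 48.43
ee_pos: [563.7, 136.1, 225.0]
the job is handed in; nothing more can be done
None
```

All four plates are seated in the box slots, the lid is shut flat on the rim with its tongue in the groove, and the job was handed in at about 48 s.

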